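Turn over the hand winder and close its gear housing

TASK

The hand winder's gears have just been serviced. First take the wrench off the open gear housing and lay it flat in the blue tray; then, without bumping the work lamp that stands over the wheel, turn the red crank wheel clockwise (as seen facing the wheel) by one full turn, so that its handle comes back to where it started. Last, lower the aluminium cover gently and level over the two studs until it lies flush on the housing, and leave the can, glue bottle and sanding block where they are.

Things in the scene. Friction and masses are not known exactly. Their poses are not given: they have to be found in the camera images.
- winder: Fixed hand winder, green on a grey base plate 190 x 470 mm, 12 mm thick. Origin on the bench; x away from the operator (robot), y left, z up. Left (20 mm to -x, 140 mm to +y of the origin): the gear housing, an open box 150 (x) x 140 (y) mm, walls 16 mm, rim 110 mm above the bench, gears 45 mm below the rim. Right (120 mm to -y): the crank wheel.
- cover_seat (a point): Centre of the gear housing's open top at rim height: when seated, the centre of the cover's underside lies here, with the cover's x and y along the winder's x and y (or turned by half a turn).
- stud0 (a point): Tip of the first steel stud, at the housing rim's corner 62 mm to +x and 54 mm to +y (winder axes) of cover_seat. Both studs stand up vertically from the rim: 10 mm in diameter, 28 mm high, the top 8 mm tapered to a point.
- stud1 (a point): Tip of the second, equal stud, at the diagonally opposite corner (62 mm to -x, 54 mm to -y of cover_seat).
- axle: Fixed axle of the wheel; origin at the wheel's centre, 135 mm above the bench. z: along the axle out of the wheel towards the operator, 38 degrees from vertical, leaning to the winder's -x. x: in the wheel's plane, up the slope (12 o'clock). y: the winder's y (9 o'clock). The wheel is a red spoked ring of 156 mm mean diameter, 14 mm thick.
- crank (a joint): Angle of the crank wheel (rad), growing clockwise as seen by the operator facing the wheel. At 0 the handle is at 12 o'clock (+x of axle), at 1.57 at 3 o'clock (-y of axle). Starts anywhere from -2.2 to 2.2, turns both ways for more than a full turn with light friction (about 2 N at the handle) and stays where it is left.
- crank_grip (a point): Grip point of the crank's black handle, a cylinder 30 mm in diameter, parallel to the axle and 62 mm from it. It spins freely on its own pin, so the hand need not turn with the wheel. It spans 10 to 62 mm in front of the wheel's centre plane; this point is on its centre line, 40 mm in front of that plane.
- lamp: Work lamp over the top half of the wheel: fixed grey bar 34 (x) x 200 (y) x 18 mm high, on a post at its right end. Origin mid-underside of the bar, 308 mm above the bench, 55 mm to +x and 135 mm to -y of the winder's origin; winder axes. A hand straight down on the handle at 12 o'clock would hit it; a hand in line with the axle passes in front.
- cover: Loose cover, an aluminium plate 150 (x) x 140 (y) x 8 mm, 0.4 kg, lying flat on the bench. Origin at the centre of its underside, z up. Two 14 mm holes for the studs at (62, 54) and (-62, -54) mm. Symmetrical under half a turn.
- cover_grip (a point): Middle of the cover's black bridge handle, 40 mm above the plate's underside: a bar 85 mm long along the cover's x, 14 mm wide, 16 mm high (32 to 48 mm above the underside), over a clear gap between its two legs.
- wrench: Loose steel combination wrench 200 mm long, 10 mm thick, 0.2 kg, lying flat across the open gear housing. Origin at the middle of its underside; x along it towards the open jaw (42 mm wide), the shank 18 mm wide.
- tray: Heavy blue open tray on the bench, outside 140 mm (x) by 250 mm (y) by 30 mm high, walls and floor 5 mm. Origin at the centre of its underside. The wrench fits only along its y.
- paint_can: Bystander: paint can, 90 mm in diameter, 115 mm high; origin at the centre of its underside.
- glue: Bystander: yellow glue bottle, 56 mm in diameter, 150 mm high; origin at the centre of its underside.
- sanding_block: Bystander: cork sanding block 110 x 65 x 35 mm; origin at the centre of its underside.

How it is judged:
On the way, in this order (a step that is already met when the one before it is completed fails the run):
1. the wrench lies flat on the floor of the blue tray, let go (x of wrench in the frame of tray between -0.06 and 0.06 m and y of wrench in the frame of tray between -0.06 and 0.06 m and z of wrench in the frame of tray below 0.02 m and angle between the z axis of wrench and the z axis of tray, either way round below 0.12 rad and contact force between the fingers and wrench below 0.1 N), for 0.2 s.
2. the crank wheel has been turned clockwise by one full turn, its handle within 30 mm of where it started (distance of crank_grip from where it was at the start of the episode below 0.03 m and value of joint crank between 3.4 and 9.2 rad), for 0.2 s.
3. the cover lies flush on the gear housing with both studs through it (horizontal distance between cover and cover_seat below 0.005 m and z of cover in the frame of cover_seat between -0.003 and 0.003 m and angle between cover's own z axis and vertical below 0.03 rad and angle between the x axis of cover and the x axis of winder, either way round below 0.06 rad), for 0.2 s.
At the end, for the whole second after the job is handed in: Wrench flat on the tray floor (within 0.12 rad); wheel at rest one full clockwise turn on, handle within 30 mm of its starting place; cover on the housing over both studs, within 3 mm of the rim, 5 mm of centre, 0.03 rad of level and 0.06 rad of square; all released and at rest (all of step 2 and all of step 3 and x of wrench in the frame of tray between -0.06 and 0.06 m and y of wrench in the frame of tray between -0.06 and 0.06 m and z of wrench in the frame of tray below 0.02 m and angle between the z axis of wrench and the z axis of tray, either way round below 0.12 rad and linear speed of each of cover, wrench below 0.02 m/s and velocity of joint crank between -0.1 and 0.1 rad/s); the robot touches nothing.
It fails at once if a bystander is moved more than 30 mm (distance of any of paint_can, glue, sanding_block from where it was at the start of the episode above 0.03 m).
It fails at once if the work lamp is bumped (more than 8 N) (contact force between any of the arm, the fingers and lamp above 8 N).
It fails at once if the cover is tipped more than 0.35 rad (angle between cover's own z axis and vertical above 0.35 rad).
It fails at once if the cover comes down on the studs fast (more than 0.4 m/s within 40 mm of its seat) (distance between cover and cover_seat below 0.04 m and linear speed of cover above 0.4 m/s).
It also fails if it takes over 72 s, if anything falls off the work surface, if the arm or the gripper's body presses on something with over 40 N, if the wrist force passes 120 N, or if a joint passes its speed limit or range.

ROBOT

A 6-joint arm with a two-finger parallel gripper is mounted at the origin on the work surface. World frame = base frame: x ahead of the robot, y to its left, z up, the work surface at z = 0. Lengths are in m, angles in rad, forces in N, time in s.
With the tool pointing down it reaches from about 0.3 to 0.775 m from the base axis. Payload 14.6 kg.
Tool frame: the origin (TCP) lies midway between the tips of the shut fingers; the grasp point (between the pads) lies 19 mm behind it; z points along the fingers, y is the direction in which the jaws open and shut (so a half turn about z gives the same grasp; the last joint's range is limited). The gripper opens to 85 mm and grips with 20 to 120 N. Pads are 22 mm wide; open, the fingers measure 114 mm over their backs; the gripper's body (76 mm by 85 mm) begins 54 mm behind the grasp point. The pads swing forward as they close: fully open they stand 13 mm farther back than shut.
Start: joints at [-0.067, 0.3, 1.521, -0, 1.321, -0.067], TCP at [0.55, -0, 0.231] pointing down, gripper open.
Joint ranges: [-3.03, 3.03], [-0.79, 2.21], [0.23, 2.52], [-1.04, 4.18], [0, 3.07], [-2.55, 2.55]. Speed limits (rad/s): [2.22, 2.22, 2.57, 3.14, 3.14, 3.14].

INTERFACE

Orientations are given as a unit quaternion [x, y, z, w].
In Python, from cell import telemetry, get_image, camera_params, job, spot_in, outline_of gives the robot as it stands. The module is installed in compiled form; this text tells all that it offers.
- The arm moves only by the shell command python3 -m creep 'ROWS'. ROWS is JSON, a list that holds one entry, the list of rows, each a list of 7 numbers: the shift along the tool's x, y, z in m, then the turn, a rotation vector about the tool's x, y, z in degrees, then the finger opening in m, from 0 to 0.0854. In form: [[[tx, ty, tz, rx, ry, rz, gripper], ...]]. A call has exactly 5 rows; each row shifts and turns the pose as measured when the row begins, along the tool's axes as they then stand; what a row does not reach is not made up. A row lasts 1/10 s, in which the tool goes at most 50 mm and 8.59 degrees, less where a joint would pass 70% of its speed; a pose out of reach is approached as far as the arm can. A call with a gripper value outside its range is refused whole. The fingers move at their own pace and stop on an object; the grip force is fixed at half the most. Time passes only in rows, so rows that do not move let the fingers close, or fill a call up. It gives the time, the measured TCP pose, the force and the opening at its end, in the units of the state.
- telemetry.state(): the state, without advancing time (a new reading comes with each control period).
- get_image(name): name is "scene" or "side" or "wrist"; returns the picture (384x512x3 uint8, red, green, blue); there is no depth.
- camera_params(name): a dict with "camera_matrix" (3x3 intrinsics, pixels), "k1" (the pictures are not rectified: a ray, as slopes to the right and down, at radius r is drawn at 1 + k1 r^2 times it, then the intrinsics apply), "xyz" and "orientation" of the camera in the world; the wrist camera has in their place "hand_eye" (4x4, takes a point from camera to tool coordinates, whose origin is the TCP and whose axes are the flange's). Camera axes: x right, y down, z forward; pixel columns grow to the right and rows downward; lengths in m; the calibration is good to about 2 mm. A picture is of the moment at which its call begins: read the wrist's pose just before it. camera_params takes no time and is no camera call.
- job.sign_off(): hands the job in, once; it reports no verdict.
Trained networks look in the newest picture that a camera, given by its name, has taken for a name from the list of things; names that differ only in an ending like _2 or _b are one class to them, and where a whole thing is asked for, a point or a joint stands for the part that bears it (a point fixed in the world has none). Each returns a list of dicts, best first, with "confidence" (0 to 1); they miss things now and then, are a little off and sometimes report something else, mostly with a low value. They report only what shows in the picture. A call takes as long as a camera call.
- spot_in(thing, camera): "position" ([column, row] as shares, 0 to 1, of the picture: columns of its width, rows of its height, amid what is visible of it).
- outline_of(thing, camera): "mask" (384x512 bool, what is visible of it) and "position" ([column, row] as shares, 0 to 1, of the picture: columns of its width, rows of its height, amid what is visible of it).
The state is a dict: "t": time; "joint_positions": joint angles; "qvel": joint speeds; "tau": joint torques, N m; "eef_pos": TCP position; "tcp_rot": TCP orientation; "contact_force": force on the tool from outside, world axes, zero at the start; "moment": the same for the moment, N m; "width": finger opening in m.
Only numpy, scipy, OpenCV 4.12 (cv2) and the standard library are available. Lean on these libraries where they do the work, as an engineer would, in place of code of your own. Each camera call takes 0.05 s, during which the arm holds its last target.

## Working session

There is one attempt and no reset: what is moved stays moved. The work goes in short steps, Python scripts to look and compute and a shell command to move; the robot and the scene stay as the last step left them, time stands still between calls to the robot, and variables do not carry over. Pictures are saved under pics/ and viewed, and the job is handed in when it is done.

```bash
mkdir -p pics; ls; python3 - <<'E'
from cell import telemetry,get_image,camera_params
import cv2
print(telemetry.state())
for n in ["scene","side","wrist"]:
    im=get_image(n); cv2.imwrite(f"pics/{n}0.png",im[:,:,::-1]); print(n,camera_params(n))
E
```

```text
pics
{'t': 0.0, 'joint_positions': array([-6.66188135e-02,  3.00475487e-01,  1.52161146e+00,  7.54064897e-06,
        1.32073300e+00, -6.66116172e-02]), 'qvel': array([ 0.00038776,  0.0004337 ,  0.0002956 , -0.00035628, -0.00117048,
        0.00143339]), 'tau': array([ 2.33377898e-03, -5.43485534e+01, -3.61782753e+01,  2.82532977e-05,
        4.14875918e-03, -3.55991256e-05]), 'eef_pos': array([5.49746822e-01, 5.40309786e-06, 2.30706066e-01]), 'tcp_rot': array([ 7.07109854e-01,  7.07103442e-01, -4.01320700e-04, -4.64242706e-04]), 'contact_force': array([-1.26126379, -0.47882586, -0.82093389]), 'moment': array([-0.0013468 , -0.00744337,  0.01121433]), 'width': 0.08570571937966534}
scene {'camera_matrix': array([[413.05782954,   0.        , 249.86599158],
       [  0.        , 413.05782954, 184.89009202],
       [  0.        ,   0.        ,   1.        ]]), 'k1': -0.14939385230931124, 'xyz': array([ 1.1238971 , -0.18882901,  1.15997408]), 'orientation': array([ 0.78918032,  0.54798362, -0.15264883, -0.23153123])}
side {'camera_matrix': array([[417.83254631,   0.        , 255.59622773],
       [  0.        , 417.83254631, 178.91122219],
       [  0.        ,   0.        ,   1.        ]]), 'k1': -0.07420252727610341, 'xyz': array([0.51584207, 0.94350768, 1.18529516]), 'orientation': array([-0.02069606,  0.93447529, -0.35521817,  0.01215164])}
wrist {'camera_matrix': array([[275.52314086,   0.        , 250.00001363],
       [  0.        , 275.52314086, 196.4853641 ],
       [  0.        ,   0.        ,   1.        ]]), 'k1': -0.047328499094075584, 'hand_eye': array([[ 0.00103215, -0.96408806, -0.26558077,  0.06791487],
       [ 0.99999774,  0.00148846, -0.00151687,  0.0017264 ],
       [ 0.0018577 , -0.2655786 ,  0.96408742, -0.14179603],
       [ 0.        ,  0.        ,  0.        ,  1.        ]])}
```

View pics/scene0.png

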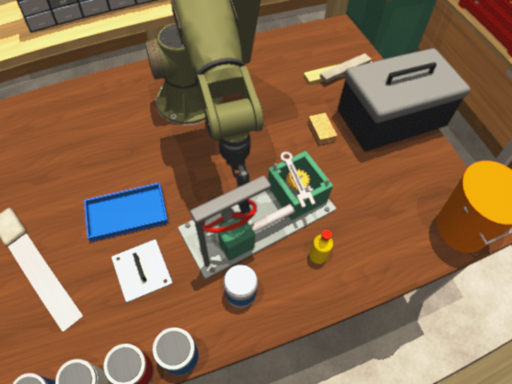

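View pics/side0.png

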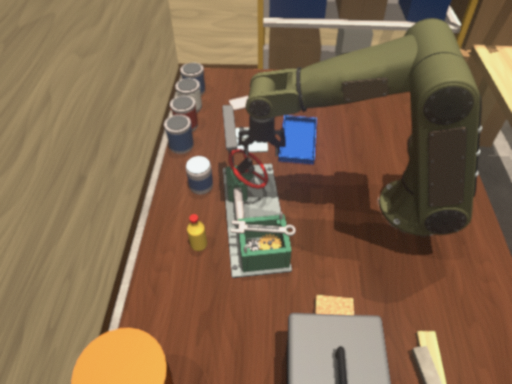

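View pics/wrist0.png

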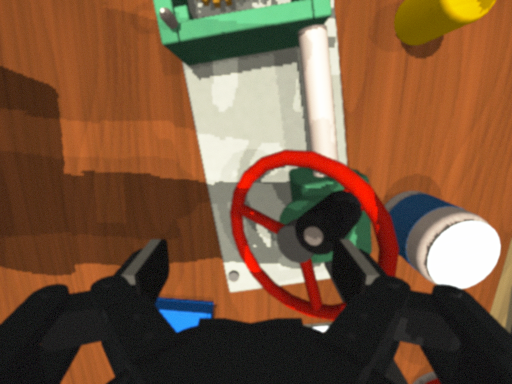

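```bash
cat > h.py <<'E'
import numpy as np, cv2
from scipy.spatial.transform import Rotation as R
from cell import telemetry,get_image,camera_params,spot_in,outline_of
def cam(n,st=None):
    p=camera_params(n); K=p["camera_matrix"]; k1=p["k1"]
    if n=="wrist":
        st=st or telemetry.state(); T=np.eye(4);T[:3,:3]=R.from_quat(st["tcp_rot"]).as_matrix();T[:3,3]=st["eef_pos"]
        T=T@p["hand_eye"]
    else:
        T=np.eye(4);T[:3,:3]=R.from_quat(p["orientation"]).as_matrix();T[:3,3]=p["xyz"]
    return K,k1,T
def proj(c,P):
    K,k1,T=c; P=np.atleast_2d(P); q=(P-T[:3,3])@T[:3,:3]
    rv=np.zeros(3)
    return cv2.projectPoints(q.reshape(-1,1,3).astype(float),rv,rv,K,np.array([k1,0,0,0,0.]))[0].reshape(-1,2)
def ray(c,uv):
    K,k1,T=c
    u=cv2.undistortPoints(np.array(uv,float).reshape(-1,1,2),K,np.array([k1,0,0,0,0.])).reshape(-1,2)
    d=np.c_[u,np.ones(len(u))]@T[:3,:3].T
    return T[:3,3],d/np.linalg.norm(d,axis=1)[:,None]
def onz(c,uv,z):
    o,d=ray(c,uv); return o+d*((z-o[2])/d[:,2])[:,None]
def tri(cs,uvs):
    A=0;b=0
    for c,uv in zip(cs,uvs):
        o,d=ray(c,uv); M=np.eye(3)-np.outer(d[0],d[0]); A=A+M;b=b+M@o
    return np.linalg.solve(A,b)
def snap(n,name):
    im=get_image(n); cv2.imwrite(f"pics/{name}.png",im[:,:,::-1]); return im
E
python3 - <<'E'
from h import *
import pickle
st=telemetry.state();out={}
for n in ["scene","side"]:
    c=cam(n)
    for t in ["winder","wrench","cover","tray","paint_can","glue","sanding_block","crank_grip","lamp","cover_grip","crank"]:
        o=outline_of(t,n)
        if o:
            m=o[0]["mask"]; p=np.array(o[0]["position"])*[512,384]
            r=cv2.minAreaRect(np.argwhere(m)[:,::-1].astype(np.float32))
            print(n,t,len(o),round(o[0]["confidence"],2),p.round(1),"z0:",onz(c,p,0)[0,:2].round(3),m.sum(),np.round(r[0]+r[1],0),round(r[2]))
            out[n,t]=m
        else: print(n,t,"none")
pickle.dump(out,open("m0.pkl","wb"))
for n,(a,b,w,h) in {"scene":(170,130,190,160),"side":(180,70,150,220)}.items():
    im=cv2.imread(f"pics/{n}0.png")[b:b+h,a:a+w]
    k=min(800/w,600/h);cv2.imwrite(f"pics/{n}0z.png",cv2.resize(im,None,fx=k,fy=k,interpolation=cv2.INTER_CUBIC));print(n,a,b,k)
print(telemetry.state()["t"])
E
```

```text
scene winder 2 0.87 [256.9 213.9] z0: [0.556 0.065] 9679 [258. 212.  69. 157.] 62
scene wrench 2 0.91 [295.1 183.7] z0: [0.494 0.226] 442 [296. 179.  59.  14.] 63
scene cover none
scene tray 1 0.96 [123.8 214.2] z0: [ 0.41  -0.336] 3429 [124. 212.  44.  84.] 77
scene paint_can 1 0.92 [241.2 285.9] z0: [ 0.761 -0.063] 1124 [240. 286.  41.  32.] 90
scene glue 2 0.74 [323.8 249.2] z0: [0.741 0.213] 524 [322. 247.  19.  34.] 27
scene sanding_block 2 0.9 [317.5 127.4] z0: [0.298 0.404] 606 [323. 129.  32.  21.] 63
scene crank_grip 1 0.7 [244.  205.4] z0: [0.512 0.038] 93 [244. 206.  10.  10.] 63
scene lamp 2 0.92 [220.6 199.7] z0: [ 0.466 -0.026] 1575 [221. 211.  48. 107.] 37
scene cover_grip 1 0.59 [142.5 267.8] z0: [ 0.608 -0.321] 2205 [141. 271.  49.  48.] 71
scene crank 1 0.65 [234.6 216.4] z0: [ 0.539 -0.004] 806 [231. 218.  21.  58.] 63
side winder 1 0.66 [252.8 210.6] z0: [0.578 0.042] 6269 [255. 190. 171.  61.] 85
side wrench 1 0.68 [261.5 228.9] z0: [0.544 0.12 ] 448 [263. 227.  63.  12.] 2
side cover 2 0.59 [254.6 144. ] z0: [ 0.588 -0.3  ] 244 [249. 143.  37.  15.] 27
side tray 1 0.78 [297.6 141. ] z0: [ 0.412 -0.325] 1510 [298. 139.  36.  46.] 5
side paint_can 1 0.91 [197.8 176.4] z0: [ 0.797 -0.113] 842 [199. 175.  38.  25.] 83
side glue 3 0.96 [196.8 236.3] z0: [0.762 0.16 ] 506 [196. 232.  36.  18.] 72
side sanding_block 1 0.9 [334.1 304.7] z0: [0.315 0.388] 704 [334. 305.  40.  19.] 5
side crank_grip 2 0.5 [243.8 160.6] z0: [ 0.626 -0.204] 140 [244. 164.   8.  16.] 45
side lamp 2 0.84 [227.9 130.9] z0: [ 0.705 -0.376] 472 [229. 128.  44.  12.] 82
side cover_grip 2 0.82 [256.5 146. ] z0: [ 0.58  -0.288] 199 [249. 143.  37.  15.] 27
side crank 2 0.98 [246.5 167. ] z0: [ 0.614 -0.169] 761 [248. 168.  48.  28.] 45
scene 170 130 3.75
side 180 70 2.727272727272727
1.25
```

View pics/scene0z.png

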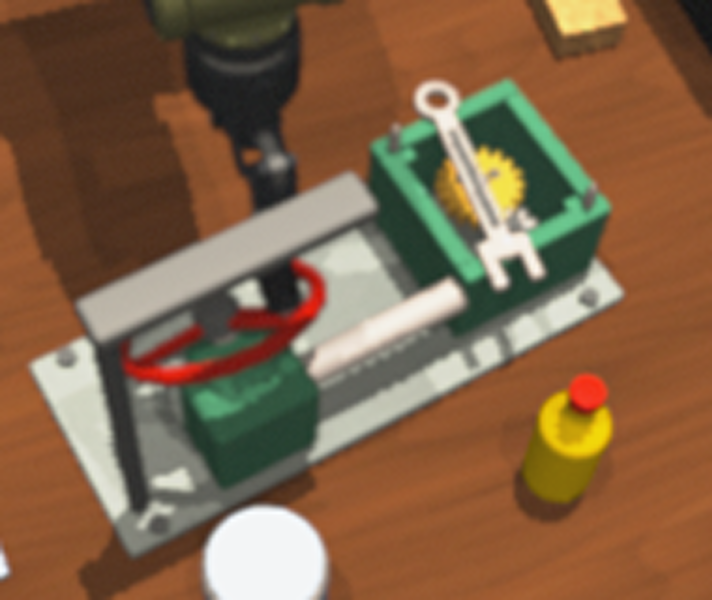

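View pics/side0z.png

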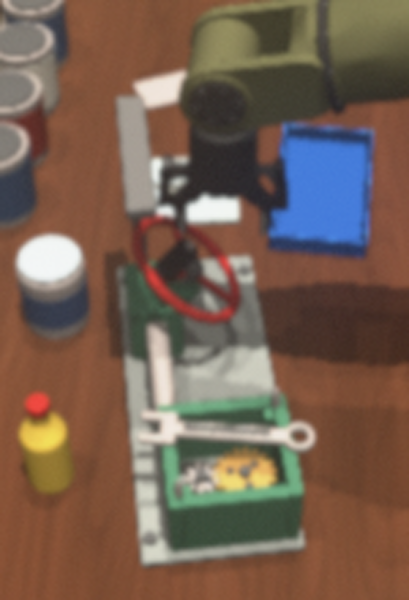

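```bash
python3 - <<'E'
from h import *
from scipy.optimize import least_squares
S,D=cam("scene"),cam("side")
obs=[]
def s(u,v,P):obs.append((0,np.array([u,v])/3.75+[170,130],P))
def d(u,v,P):obs.append((1,np.array([u,v])/2.72727+[180,70],P))
s(32,365,(-.095,-.235,.012));s(133,553,(.095,-.235,.012));s(622,292,(.095,.235,.012))
s(512,80,(-.095,.21,.11));s(610,207,(.055,.21,.11));s(467,277,(.055,.07,.11));s(372,145,(-.095,.07,.11))
s(396,124,(-.082,.086,.138));s(590,184,(.042,.194,.138))
s(80,303,(.055-.017,-.235,.326));s(350,173,(.055-.017,-.035,.326));s(379,206,(.055+.017,-.035,.326))
d(142,563,(.095,.235,.012));d(303,547,(-.095,.235,.012))
d(160,405,(.055,.07,.11));d(292,400,(-.095,.07,.11));d(302,492,(-.095,.21,.11));d(168,495,(.055,.21,.11))
C=[S,D]
def W(p,P):
    c,s_=np.cos(p[2]),np.sin(p[2]);return np.array([[c,-s_,0],[s_,c,0],[0,0,1]])@np.array(P)+[p[0],p[1],0]
f=lambda p:np.concatenate([proj(C[i],W(p,P))[0]-uv for i,uv,P in obs])
r=least_squares(f,[.55,.05,0],loss='soft_l1');p=r.x
print(p,np.degrees(p[2]));print(f(p).reshape(-1,2).round(1))
np.save("w.npy",p)
import pickle
for n,P in dict(seat=(-.02,.14,.11),stud0=(.042,.194,.138),stud1=(-.082,.086,.138),axle=(0,-.12,.135),lamp=(.055,-.135,.308)).items(): print(n,W(p,P).round(4))
a=np.radians(38);ax=W(p,(0,-.12,.135))
zl=np.array([-np.sin(a),0,np.cos(a)]);xl=np.array([np.cos(a),0,np.sin(a)]);yl=np.array([0,1,0])
# crank angle: candidates vs spot_in grip
for th in np.arange(-2.2,2.21,.2):
    g=np.array([0,-.12,.135])+zl*.04+.062*(np.cos(th)*xl-np.sin(th)*yl)
    print(round(th,1),proj(S,W(p,g)).round(0)[0],proj(D,W(p,g)).round(0)[0],proj(cam("wrist"),W(p,g)).round(0)[0],W(p,g).round(3))
E
```

```text
[0.57723641 0.07589206 0.16375645] 9.38255356176835
[[ 3.3 -1. ]
 [ 4.5 -0. ]
 [ 4.7 -0.6]
 [-1.6 -0.9]
 [-0.1 -0.1]
 [-0.4  1.2]
 [-1.7 -0.4]
 [-0.9  0.9]
 [ 0.1  0. ]
 [-2.5 -0.3]
 [ 0.1 -1.4]
 [-0.3  0.1]
 [-1.5  3.1]
 [-0.2  2.4]
 [-1.3 -1.4]
 [-3.2 -4.2]
 [ 0.6 -0.9]
 [-0.1  3.3]]
seat [0.5347 0.2108 0.11  ]
stud0 [0.587  0.2741 0.138 ]
stud1 [0.4823 0.1474 0.138 ]
axle [ 0.5968 -0.0425  0.135 ]
lamp [ 0.6535 -0.0483  0.308 ]
-2.2 [234. 192.] [265. 175.] [232. 204.] [ 0.536 -0.002  0.144]
-2.0 [237. 192.] [263. 175.] [240. 197.] [0.543 0.006 0.151]
-1.8 [240. 192.] [261. 174.] [250. 193.] [0.552 0.011 0.158]
-1.6 [242. 193.] [258. 174.] [262. 192.] [0.561 0.014 0.165]
-1.4 [244. 195.] [255. 172.] [276. 194.] [0.571 0.015 0.173]
-1.2 [244. 196.] [252. 170.] [290. 198.] [0.581 0.013 0.18 ]
-1.0 [244. 198.] [249. 168.] [305. 207.] [0.59  0.009 0.187]
-0.8 [243. 200.] [246. 165.] [318. 218.] [0.599 0.003 0.193]
-0.6 [241. 203.] [244. 162.] [330. 232.] [ 0.607 -0.005  0.198]
-0.4 [238. 205.] [242. 159.] [340. 247.] [ 0.613 -0.015  0.202]
-0.2 [235. 208.] [241. 156.] [346. 264.] [ 0.618 -0.027  0.204]
0.0 [231. 210.] [240. 153.] [349. 280.] [ 0.621 -0.039  0.205]
0.2 [227. 212.] [240. 151.] [348. 294.] [ 0.622 -0.051  0.204]
0.4 [222. 213.] [241. 149.] [344. 306.] [ 0.621 -0.063  0.202]
0.6 [218. 214.] [242. 147.] [337. 316.] [ 0.618 -0.074  0.198]
0.8 [214. 215.] [244. 146.] [328. 323.] [ 0.613 -0.085  0.193]
1.0 [210. 215.] [246. 146.] [318. 327.] [ 0.607 -0.094  0.187]
1.2 [207. 215.] [248. 146.] [306. 328.] [ 0.599 -0.101  0.18 ]
1.4 [205. 214.] [251. 146.] [295. 326.] [ 0.591 -0.105  0.173]
1.6 [203. 212.] [253. 148.] [283. 323.] [ 0.581 -0.108  0.165]
1.8 [202. 211.] [256. 149.] [271. 317.] [ 0.571 -0.108  0.158]
2.0 [202. 209.] [259. 151.] [261. 310.] [ 0.562 -0.105  0.151]
2.2 [203. 207.] [262. 154.] [251. 301.] [ 0.552 -0.101  0.144]
```

```bash
cat >> h.py <<'E'
def W(P,p=None):
    p=np.load("w.npy") if p is None else p
    c,s_=np.cos(p[2]),np.sin(p[2]);return np.atleast_2d(P)@np.array([[c,-s_,0],[s_,c,0],[0,0,1]]).T+[p[0],p[1],0]
a38=np.radians(38)
zl=np.array([-np.sin(a38),0,np.cos(a38)]);xl=np.array([np.cos(a38),0,np.sin(a38)]);yl=np.array([0,1.,0])
def grip(th,h=.04,r=.062): return np.array([0,-.12,.135])+zl*h+r*(np.cos(th)*xl-np.sin(th)*yl)
E
python3 - <<'E'
from h import *
from scipy.optimize import least_squares
import pickle
S,D,H=cam("scene"),cam("side"),cam("wrist")
obs=[]
def s(u,v,P):obs.append((0,np.array([u,v])/3.75+[170,130],P))
def d(u,v,P):obs.append((1,np.array([u,v])/2.72727+[180,70],P))
s(512,80,(-.095,.21,.11));s(610,207,(.055,.21,.11));s(372,145,(-.095,.07,.11))
s(396,124,(-.082,.086,.138));s(590,184,(.042,.194,.138))
s(80,303,(.055-.017,-.235,.326));s(350,173,(.055-.017,-.035,.326));s(379,206,(.055+.017,-.035,.326))
d(160,405,(.055,.07,.11));d(292,400,(-.095,.07,.11));d(302,492,(-.095,.21,.11));d(168,495,(.055,.21,.11))
C=[S,D]
f=lambda p:np.concatenate([proj(C[i],W(P,p))[0]-uv for i,uv,P in obs])
r=least_squares(f,[.55,.05,0],loss='soft_l1');p=r.x
print(p,np.degrees(p[2]));print(f(p).reshape(-1,2).round(1))
np.save("w.npy",p)
# overlay
m=pickle.load(open("m0.pkl","rb"))
for n,c in (("scene",S),("side",D),("wrist",H)):
    im=cv2.imread(f"pics/{n}0.png");im=cv2.resize(im,None,fx=1.5,fy=1.5,interpolation=cv2.INTER_CUBIC)
    def pl(P,col,cl=True):
        q=proj(c,W(P));cv2.polylines(im,[np.int32((q+.5)*1.5)],cl,col,1,cv2.LINE_AA)
    pl([(-.095,.21,.11),(.055,.21,.11),(.055,.07,.11),(-.095,.07,.11)],(255,0,255))
    pl([(-.082,.086,.11),(-.082,.086,.138)],(0,255,255));pl([(.042,.194,.11),(.042,.194,.138)],(0,255,255))
    pl([grip(t,0,.078) for t in np.linspace(0,6.28,60)],(255,255,0))
    for th in(-.4,-.7,-1):pl([grip(th,.01),grip(th,.062)],(255,255,255))
    pl([(.038,-.235,.326),(.072,-.235,.326),(.072,-.035,.326),(.038,-.035,.326)],(255,0,0))
    cv2.imwrite(f"pics/ov_{n}.png",im)
# wrench
for n,c in (("scene",S),("side",D)):
    yx=np.argwhere(m[n,"wrench"])[:,::-1].astype(float)
    q=onz(c,yx,.12)[:,:2]; r=cv2.minAreaRect(q.astype(np.float32)); print(n,"wrench",r, "mean",q.mean(0))
    print("winder yaw",np.degrees(p[2]))
    if (n,"tray") in m:
        yx=np.argwhere(m[n,"tray"])[:,::-1].astype(float); print("tray@z.03",cv2.minAreaRect(onz(c,yx,.03)[:,:2].astype(np.float32)))
    yx=np.argwhere(m[n,"cover_grip"])[:,::-1].astype(float); print("cover",cv2.minAreaRect(onz(c,yx,.008)[:,:2].astype(np.float32)))
E
```

```text
[0.57754274 0.07797411 0.16182781] 9.2720505072526
[[-0.9 -0.9]
 [ 0.6 -0.1]
 [-1.  -0.5]
 [-0.2  0.8]
 [ 0.8  0. ]
 [-1.7 -0.6]
 [ 0.9 -1.6]
 [ 0.5 -0. ]
 [-1.5 -0.9]
 [-3.3 -3.6]
 [ 0.4 -0.2]
 [-0.4  3.8]]
scene wrench ((0.538967490196228, 0.19550317525863647), (0.044259048998355865, 0.2006080150604248), 86.67048645019531) mean [0.55133977 0.19318672]
winder yaw 9.2720505072526
tray@z.03 ((0.4180768132209778, -0.326789915561676), (0.2518841028213501, 0.16085173189640045), 84.97642517089844)
cover ((0.6163725852966309, -0.32555103302001953), (0.15527379512786865, 0.13780760765075684), 5.09317684173584)
side wrench ((0.538062334060669, 0.19689211249351501), (0.04559074714779854, 0.19416555762290955), 89.29026794433594) mean [0.54220691 0.19888936]
winder yaw 9.2720505072526
tray@z.03 ((0.41215962171554565, -0.3095364570617676), (0.2743490934371948, 0.1428639143705368), 86.4458236694336)
cover ((0.6182566285133362, -0.30038994550704956), (0.07868760079145432, 0.17627742886543274), 56.125762939453125)
```

View pics/ov_scene.png

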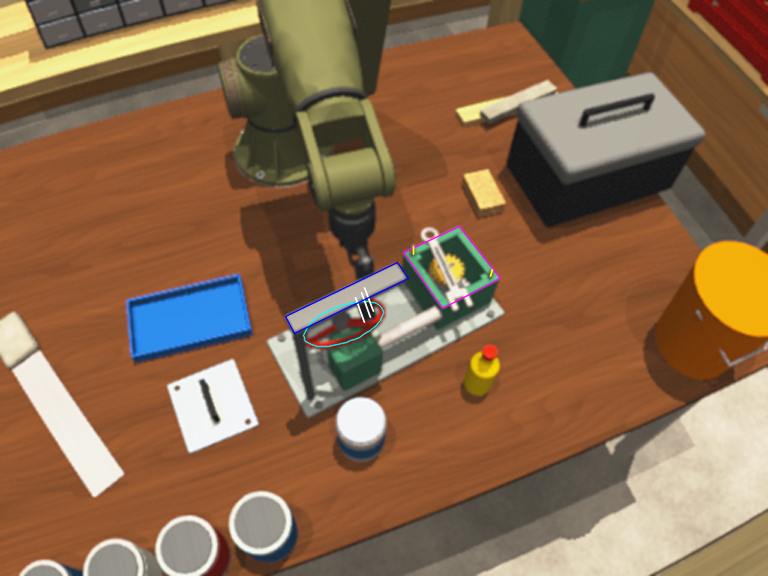

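View pics/ov_wrist.png

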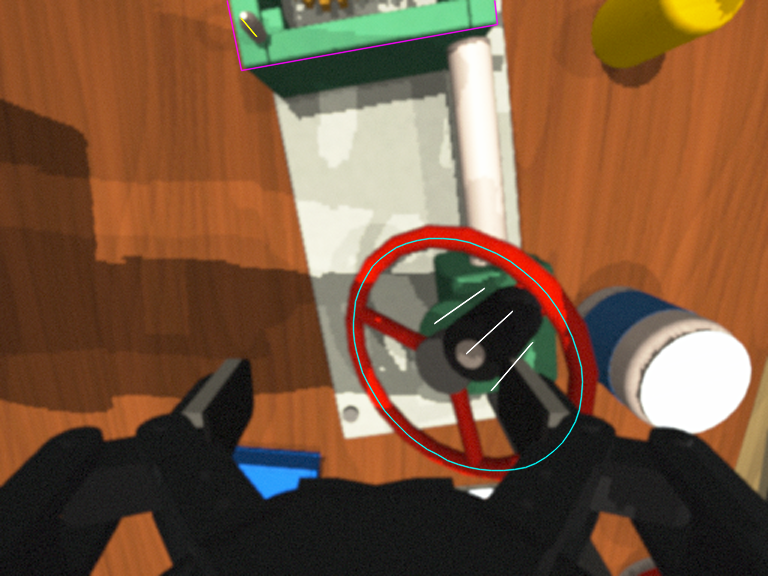

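View pics/ov_side.png

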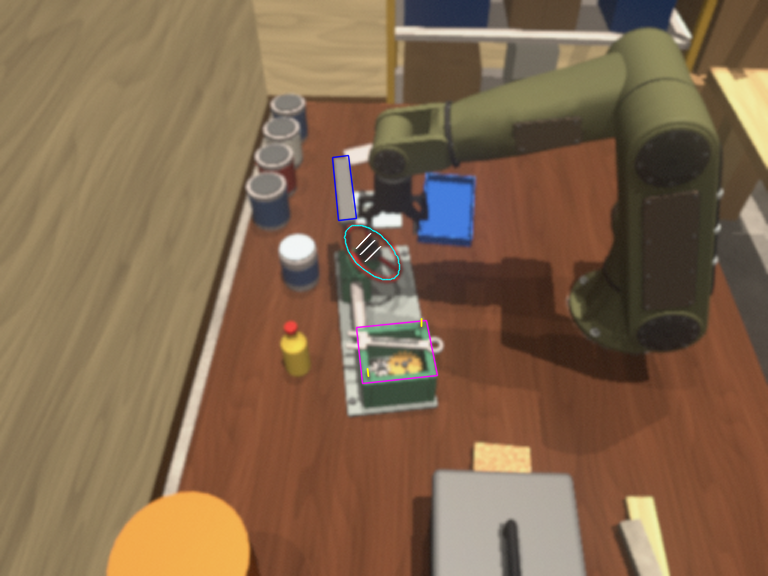

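```bash
cat >> h.py <<'E'
def plan(P,q,n=5,st=None,vmax=.045,amax=8.0):
    """rows to go from measured pose to P (TCP), rotation q (Rotation)"""
    st=st or telemetry.state(); r0=R.from_quat(st["tcp_rot"]);p0=st["eef_pos"]
    d=np.array(P)-p0; rv=(r0.inv()*q).as_rotvec(degrees=True)
    n=max(int(np.ceil(max(np.linalg.norm(d)/vmax,np.linalg.norm(rv)/amax))),1) if n is None else n
    print("dist",np.linalg.norm(d).round(4),"ang",np.linalg.norm(rv).round(1),"rows",n)
    for i in range(n):
        ri=r0*R.from_rotvec(rv*i/n,degrees=True)
        print(np.r_[ri.inv().apply(d/n).round(4),(rv/n).round(2)].tolist())
def down(yaw):  # yaw deg of tool x about world z, tool down
    return R.from_euler('z',yaw,degrees=True)*R.from_matrix(np.array([[1,0,0],[0,-1,0],[0,0,-1.]]))
E
python3 - <<'E'
from h import *
print((R.from_quat(telemetry.state()["tcp_rot"]).inv()*down(90)).as_rotvec(degrees=True))
plan([.52,.196,.25],down(178),None)
E
```

```text
[-0.00306478  0.00041028  0.00135524]
dist 0.1992 ang 88.0 rows 11
[0.0178, -0.0027, -0.0017, -0.0, -0.0, -8.0]
[0.018, -0.0002, -0.0017, -0.0, -0.0, -8.0]
[0.0179, 0.0023, -0.0017, -0.0, -0.0, -8.0]
[0.0174, 0.0048, -0.0017, -0.0, -0.0, -8.0]
[0.0166, 0.0071, -0.0017, -0.0, -0.0, -8.0]
[0.0154, 0.0094, -0.0017, -0.0, -0.0, -8.0]
[0.0139, 0.0114, -0.0017, -0.0, -0.0, -8.0]
[0.0122, 0.0132, -0.0017, -0.0, -0.0, -8.0]
[0.0103, 0.0148, -0.0017, -0.0, -0.0, -8.0]
[0.0081, 0.0161, -0.0017, -0.0, -0.0, -8.0]
[0.0058, 0.0171, -0.0017, -0.0, -0.0, -8.0]
```

```bash
python3 -m creep '[[[0.024,-0.003,-0.003,0,0,-8,0.085],[0.024,0,-0.003,0,0,-8,0.085],[0.024,0.003,-0.003,0,0,-8,0.085],[0.022,0.006,-0.003,0,0,-8,0.085],[0.021,0.009,-0.002,0,0,-8,0.085]]]'; python3 - <<'E'
from h import *
plan([.52,.196,.25],down(178),None)
E
```

```text
t: 1.75
eef_pos: [0.5318, 0.1182, 0.2453]
tcp_rot: [0.414, 0.91, -0.0, -0.0]
contact_force: [0.7, 0.6, 0.1]
width: 0.085
dist 0.0789 ang 46.9 rows 6
[0.0111, 0.007, -0.0008, -0.01, -0.0, -7.81]
[0.01, 0.0085, -0.0008, -0.01, -0.0, -7.81]
[0.0088, 0.0098, -0.0008, -0.01, -0.0, -7.81]
[0.0074, 0.0109, -0.0008, -0.01, -0.0, -7.81]
[0.0058, 0.0118, -0.0008, -0.01, -0.0, -7.81]
[0.0042, 0.0124, -0.0008, -0.01, -0.0, -7.81]
```

```bash
python3 -m creep '[[[0.014,0.009,-0.001,0,0,-8.5,0.085],[0.012,0.01,-0.001,0,0,-8.5,0.085],[0.010,0.012,-0.001,0,0,-8.5,0.085],[0.008,0.013,-0.001,0,0,-8.5,0.085],[0.006,0.013,-0.001,0,0,-8.5,0.085]]]'; python3 - <<'E'
from h import *
st=telemetry.state(); im=snap("wrist","w1"); c=cam("wrist",st)
for t in ("wrench","winder"):
    for o in outline_of(t,"wrist")[:1]:
        m=o["mask"]; print(t,o["confidence"],np.array(o["position"])*[512,384])
        if t=="wrench":
            q=onz(c,np.argwhere(m)[:,::-1].astype(float),.12)[:,:2]
            print(cv2.minAreaRect(q.astype(np.float32)),q.mean(0))
im=im[:,:,::-1].copy()
def pl(P,col,cl=True):
    q=proj(c,W(P));cv2.polylines(im,[np.int32(q.round())],cl,col,1,cv2.LINE_AA)
pl([(-.095,.21,.11),(.055,.21,.11),(.055,.07,.11),(-.095,.07,.11)],(255,0,255))
pl([(-.082,.086,.11),(-.082,.086,.138)],(0,255,255));pl([(.042,.194,.11),(.042,.194,.138)],(0,255,255))
cv2.imwrite("pics/w1o.png",im)
E
```

```text
t: 2.25
eef_pos: [0.5187, 0.1991, 0.2509]
tcp_rot: [0.051, 0.999, -0.0, -0.0]
contact_force: [0.1, 0.2, -0.1]
width: 0.085
wrench 0.83 [248.4224 203.712 ]
((0.538116455078125, 0.19921381771564484), (0.04164590686559677, 0.19688741862773895), 86.07478332519531) [0.53838333 0.19722465]
winder 0.85 [178.0224 207.0912]
```

View pics/w1o.png

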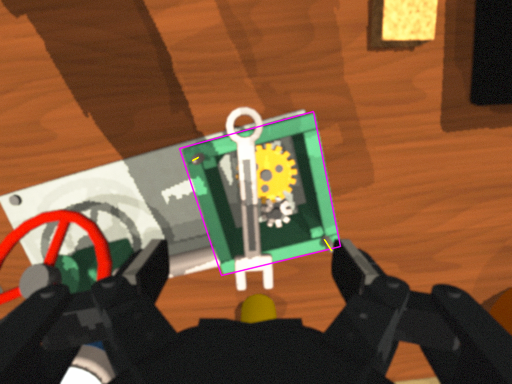

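```bash
python3 - <<'E'
from h import *
plan([.538,.198,.150],down(176.3),3)
E
```

```text
dist 0.1027 ang 2.6 rows 3
[-0.0064, 0.0004, 0.0336, -0.0, -0.0, -0.87]
[-0.0064, 0.0003, 0.0336, -0.0, -0.0, -0.87]
[-0.0064, 0.0003, 0.0336, -0.0, -0.0, -0.87]
```

```bash
python3 -m creep '[[[-0.0064,0.0004,0.034,0,0,-0.9,0.085],[-0.0064,0.0003,0.034,0,0,-0.9,0.085],[-0.0064,0.0003,0.034,0,0,-0.9,0.085],[0,0,0.025,0,0,0,0.085],[0,0,0.015,0,0,0,0.085]]]'; python3 - <<'E'
from h import *
plan([.538,.198,.108],down(176.3),2)
snap("wrist","w2")
E
```

```text
t: 2.9
eef_pos: [0.541, 0.1948, 0.1069]
tcp_rot: [0.042, 0.999, 0.001, 0.003]
contact_force: [0.2, -0.2, 0.4]
width: 0.0852
dist 0.0045 ang 1.2 rows 2
[0.0016, 0.0015, -0.0006, 0.05, 0.18, -0.55]
[0.0016, 0.0015, -0.0006, 0.05, 0.18, -0.55]
```

View pics/w2.png

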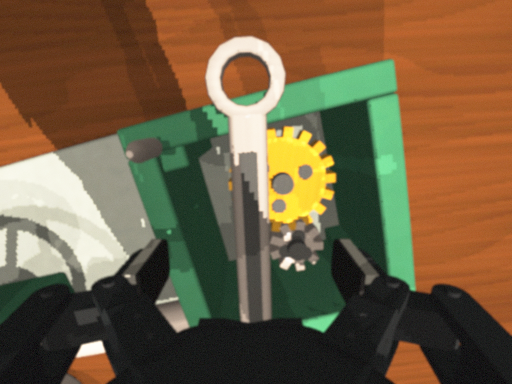

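```bash
python3 -m creep '[[[0.003,0.002,-0.001,0,0.3,-1,0.085],[0,0,0,0,0,0,0.01],[0,0,0,0,0,0,0.005],[0,0,0,0,0,0,0.005],[0,0,0,0,0,0,0.005]]]'; python3 -m creep '[[[0,0,0,0,0,0,0.005],[0,0,0,0,0,0,0.005],[0,0,-0.01,0,0,0,0.005],[0,0,-0.03,0,0,0,0.005],[0,0,-0.04,0,0,0,0.005]]]'; python3 - <<'E'
from h import *
snap("wrist","w3");print(telemetry.state())
E
```

```text
t: 3.45
eef_pos: [0.5384, 0.1958, 0.109]
tcp_rot: [0.036, 0.999, 0.001, 0.001]
contact_force: [-0.3, 0.2, 0.0]
width: 0.028
t: 3.95
eef_pos: [0.536, 0.1951, 0.1873]
tcp_rot: [0.036, 0.999, -0.001, -0.004]
contact_force: [0.3, 0.1, -3.4]
width: 0.0162
{'t': 4.0, 'joint_positions': array([ 2.84472845e-01,  3.79795048e-01,  1.49992895e+00,  1.12434116e-03,
        1.25987914e+00, -1.21426527e+00]), 'qvel': array([-1.51890560e-03,  8.69279668e-05,  7.15712159e-03, -2.69504382e-04,
       -1.43988029e-01,  8.53234213e-05]), 'tau': array([-3.55445081e-01, -3.05958331e+01, -1.48713791e+01, -5.15162159e-03,
       -9.23603866e-01, -6.66456526e-05]), 'eef_pos': array([0.5383117 , 0.19580968, 0.19535194]), 'tcp_rot': array([3.61926324e-02, 9.99344194e-01, 8.21515392e-04, 7.75432270e-04]), 'contact_force': array([1.03558616, 0.09349497, 5.44919263]), 'moment': array([ 0.04827437, -0.08139123, -0.01058594]), 'width': 0.015740844730737443}
```

View pics/w3.png

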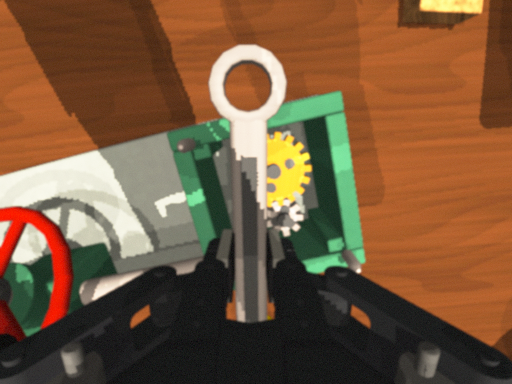

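```bash
python3 - <<'E'
from h import *
plan([.45,.03,.25],down(145),5)
E
```

```text
dist 0.1956 ang 30.9 rows 5
[0.0152, -0.0343, -0.011, 0.02, 0.01, 6.17]
[0.0114, -0.0358, -0.011, 0.02, 0.01, 6.17]
[0.0075, -0.0368, -0.011, 0.02, 0.01, 6.17]
[0.0035, -0.0374, -0.011, 0.02, 0.01, 6.17]
[-0.0005, -0.0376, -0.0109, 0.02, 0.01, 6.17]
```

```bash
python3 -m creep '[[[0.015,-0.034,-0.012,0,0,7,0.005],[0.011,-0.037,-0.012,0,0,8,0.005],[0.007,-0.038,-0.011,0,0,8,0.005],[0.003,-0.039,-0.011,0,0,8,0.005],[-0.003,-0.039,-0.01,0,0,8,0.005]]]'; python3 - <<'E'
from h import *
plan([.41,-.26,.25],down(85),None)
E
```

```text
t: 4.5
eef_pos: [0.4399, 0.0267, 0.2553]
tcp_rot: [0.376, 0.927, 0.002, 0.002]
contact_force: [0.7, -0.6, -2.2]
width: 0.0159
dist 0.2883 ang 50.8 rows 7
[-0.0255, -0.0324, 0.0006, 0.05, -0.0, 7.26]
[-0.0294, -0.0289, 0.0007, 0.05, -0.0, 7.26]
[-0.0328, -0.0249, 0.0007, 0.05, -0.0, 7.26]
[-0.0357, -0.0206, 0.0007, 0.05, -0.0, 7.26]
[-0.038, -0.0159, 0.0007, 0.05, -0.0, 7.26]
[-0.0397, -0.011, 0.0007, 0.05, -0.0, 7.26]
[-0.0408, -0.0059, 0.0008, 0.05, -0.0, 7.26]
```

```bash
python3 -m creep '[[[-0.026,-0.034,0.001,0,0,7.5,0.005],[-0.030,-0.030,0.001,0,0,7.5,0.005],[-0.034,-0.026,0.001,0,0,7.5,0.005],[-0.037,-0.021,0.001,0,0,7.5,0.005],[-0.040,-0.016,0.001,0,0,7.5,0.005]]]'; python3 - <<'E'
from h import *
plan([.41,-.28,.25],down(85),None)
st=telemetry.state(); im=snap("wrist","w4");c=cam("wrist",st)
for n in ("wrist","side"):
  if n=="side": snap("side","s4"); c=cam("side")
  o=outline_of("tray",n)
  if o:
    m=o[0]["mask"]; print(o[0]["confidence"],cv2.minAreaRect(onz(c,np.argwhere(m)[:,::-1].astype(float),.03)[:,:2].astype(np.float32)))
E
```

```text
t: 5.0
eef_pos: [0.41, -0.192, 0.2551]
tcp_rot: [0.664, 0.748, 0.005, 0.005]
contact_force: [1.5, 0.6, -2.4]
width: 0.0159
dist 0.0881 ang 11.9 rows 2
[-0.0437, -0.0053, 0.0025, 0.42, -0.0, 5.92]
[-0.044, -0.0007, 0.0026, 0.42, -0.0, 5.92]
0.87 ((0.4130230247974396, -0.31044137477874756), (0.234279066324234, 0.13873526453971863), 85.55919647216797)
0.91 ((0.4120561480522156, -0.30998456478118896), (0.2719637453556061, 0.14256155490875244), 83.96874237060547)
```

View pics/w4.png

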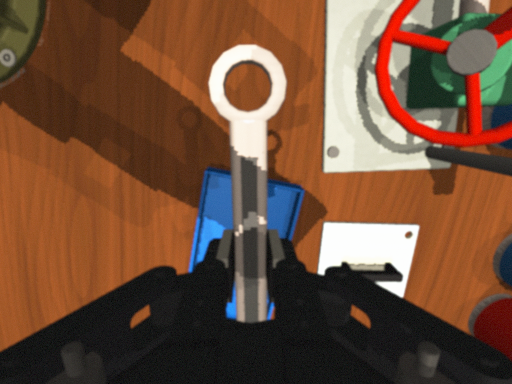

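View pics/s4.png

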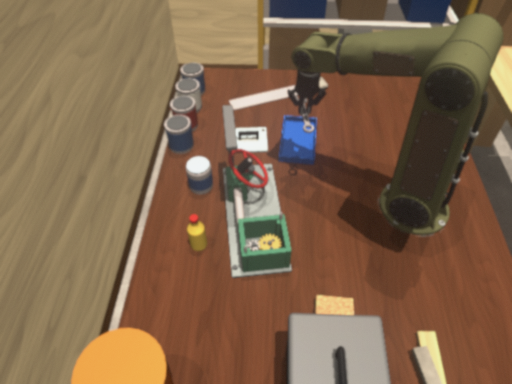

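```bash
python3 - <<'E'
from h import *
c=cam("wrist"); S=cam("scene")
q=onz(c,[(206,169),(303,188)],.03);print(q)
# scene corners from 1.5x overlay
print(onz(S,np.array([(127,303),(241,277),(252,320),(134,357)])/1.5,.03), "last two maybe z=.03/0")
plan([.413,-.323,.2],down(85),None)
E
```

```text
[[ 0.35527659 -0.19269198  0.03      ]
 [ 0.48942141 -0.20272519  0.03      ]]
[[ 0.34085333 -0.44508922  0.03      ]
 [ 0.362505   -0.19572463  0.03      ]
 [ 0.47318693 -0.20004507  0.03      ]
 [ 0.47332026 -0.45111348  0.03      ]] last two maybe z=.03/0
dist 0.1429 ang 12.1 rows 4
[-0.0328, -0.0036, 0.0136, 0.2, -0.01, 3.02]
[-0.033, -0.0018, 0.0136, 0.2, -0.01, 3.02]
[-0.033, -0.0, 0.0137, 0.2, -0.01, 3.02]
[-0.033, 0.0018, 0.0137, 0.2, -0.01, 3.02]
```

```bash
python3 -m creep '[[[-0.033,-0.004,0.017,0,0,3,0.005],[-0.035,-0.002,0.02,0,0,3,0.005],[-0.035,0,0.022,0,0,3,0.005],[-0.033,0.002,0.025,0,0,3,0.005],[0,0,0.03,0,0,0,0.005]]]'; python3 - <<'E'
from h import *
plan([.411,-.322,.012],down(85),5)
E
```

```text
t: 5.7
eef_pos: [0.4193, -0.3278, 0.1434]
tcp_rot: [0.735, 0.678, 0.007, 0.01]
contact_force: [0.4, 0.1, -2.7]
width: 0.0158
dist 0.1318 ang 1.5 rows 5
[0.0011, -0.0024, 0.0262, 0.28, 0.04, 0.09]
[0.0011, -0.0023, 0.0262, 0.28, 0.04, 0.09]
[0.0011, -0.0021, 0.0263, 0.28, 0.04, 0.09]
[0.0011, -0.002, 0.0263, 0.28, 0.04, 0.09]
[0.001, -0.0019, 0.0263, 0.28, 0.04, 0.09]
```

```bash
python3 -m creep '[[[0.001,-0.002,0.028,0.3,0,0,0.005],[0.001,-0.002,0.028,0.3,0,0,0.005],[0.001,-0.002,0.028,0.3,0,0,0.005],[0.001,-0.002,0.02,0.3,0,0,0.005],[0.001,-0.002,0.01,0.3,0,0,0.005]]]'; python3 - <<'E'
from h import *
plan([.411,-.322,.011],down(85),2)
print(telemetry.state()["contact_force"])
snap("side","s5");snap("wrist","w5")
E
```

```text
t: 6.2
eef_pos: [0.4137, -0.3169, 0.0239]
tcp_rot: [0.731, 0.683, -0.002, -0.001]
contact_force: [-0.4, 0.4, -2.6]
width: 0.0159
dist 0.0142 ang 1.2 rows 2
[-0.0027, -0.0012, 0.0065, -0.13, 0.04, 0.57]
[-0.0027, -0.0012, 0.0065, -0.13, 0.04, 0.57]
[-0.39040041  0.43035062 -2.64822308]
```

View pics/w5.png

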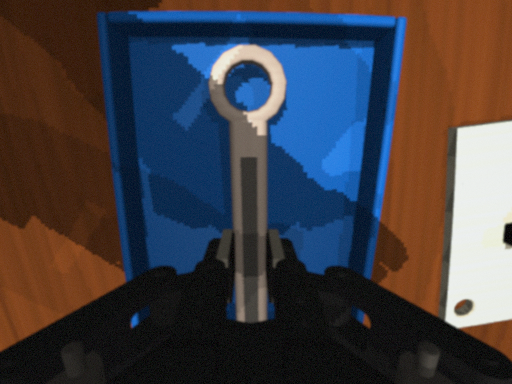

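```bash
python3 -m creep '[[[-0.002,-0.001,0.007,0,0,0,0.005],[-0.002,0,0.006,0,0,0,0.005],[0,0,0,0,0,0,0.005],[0,0,0,0,0,0,0.04],[0,0,0,0,0,0,0.04]]]';python3 -m creep '[[[0,0,0,0,0,0,0.05],[0,0,-0.015,0,0,0,0.05],[0,0,-0.04,0,0,0,0.05],[0,0,-0.045,0,0,0,0.085],[0,0,-0.045,0,0,0,0.085]]]'; python3 - <<'E'
from h import *
snap("wrist","w6"); snap("side","s6");o=outline_of("wrench","side")
print([x["confidence"] for x in o])
print(telemetry.state())
E
```

```text
t: 6.8
eef_pos: [0.4146, -0.3226, 0.0145]
tcp_rot: [0.73, 0.683, -0.002, 0.002]
contact_force: [0.2, 0.2, -1.0]
width: 0.0399
t: 7.3
eef_pos: [0.4127, -0.3204, 0.1599]
tcp_rot: [0.73, 0.683, -0.002, -0.002]
contact_force: [0.5, -0.2, -0.1]
width: 0.0771
[0.57, 0.48]
{'t': 7.45, 'joint_positions': array([-0.72845733,  0.31132041,  1.67703057, -0.00399759,  1.15119415,
       -0.66017007]), 'qvel': array([-0.0005195 ,  0.0601194 ,  0.05755031, -0.00040673, -0.03052306,
       -0.0004295 ]), 'tau': array([ 6.41059550e-02, -5.63353693e+01, -3.65853488e+01, -7.24227342e-03,
        6.04868587e-01, -9.84875369e-04]), 'eef_pos': array([ 0.41396505, -0.32146542,  0.16135174]), 'tcp_rot': array([ 0.73027678,  0.68314818, -0.00172554,  0.00118562]), 'contact_force': array([-0.14643874,  0.23206315, -0.14688371]), 'moment': array([ 0.01020044,  0.01892722, -0.00375364]), 'width': 0.08511673789429972}
```

View pics/w6.png

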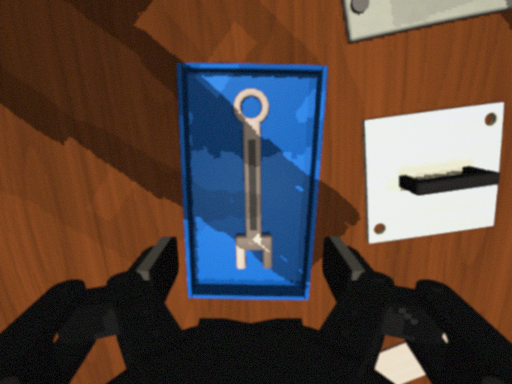

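```bash
cat >> h.py <<'E'
def Rw(): return R.from_euler('z',np.load("w.npy")[2])
def crankR():
    z=-zl;x=yl;y=np.cross(z,x); return Rw()*R.from_matrix(np.c_[x,y,z])
def crankP(th,tcp_h=.028): return W(grip(th,tcp_h))[0]
E
python3 - <<'E'
from h import *
c=cam("wrist")
q=onz(c,[(490,119),(379,229)],.008);print("holes",q,q.mean(0),np.hypot(*(q[0]-q[1])[:2]), np.degrees(np.arctan2(*(q[0]-q[1])[1::-1])), np.degrees(np.arctan2(54,62)))
q=onz(c,[(365,120),(503,102),(494,228),(370,243)],.008);print(q,q.mean(0))
p=crankP(-.7,.12);print(p,crankR().as_quat());plan(p,crankR(),None)
st=telemetry.state();
# intermediate
plan([.46,-.15,.28],R.from_quat(st["tcp_rot"])*R.from_rotvec((R.from_quat(st["tcp_rot"]).inv()*crankR()).as_rotvec()*.5),5)
E
```

```text
holes [[ 0.6762919  -0.26615552  0.008     ]
 [ 0.56108649 -0.38432554  0.008     ]] [ 0.61868919 -0.32524053  0.008     ] 0.16503466394122285 45.72780061828367 41.05481377096244
[[ 0.5391447  -0.26066559  0.008     ]
 [ 0.68869978 -0.24905028  0.008     ]
 [ 0.70278552 -0.39346147  0.008     ]
 [ 0.55149688 -0.40143291  0.008     ]] [ 0.62053172 -0.32615256  0.008     ]
[ 0.55440727 -0.00692124  0.25875609] [0.61235655 0.72043378 0.24806525 0.21085127]
dist 0.358 ang 40.2 rows 8
[0.0403, 0.0149, -0.0124, -4.74, 0.57, -1.57]
[0.04, 0.0169, -0.0106, -4.74, 0.57, -1.57]
[0.0396, 0.0188, -0.0088, -4.74, 0.57, -1.57]
[0.0392, 0.0206, -0.0067, -4.74, 0.57, -1.57]
[0.0386, 0.0221, -0.0046, -4.74, 0.57, -1.57]
[0.0381, 0.0234, -0.0023, -4.74, 0.57, -1.57]
[0.0374, 0.0245, 0.0, -4.74, 0.57, -1.57]
[0.0367, 0.0255, 0.0025, -4.74, 0.57, -1.57]
dist 0.2135 ang 20.1 rows 5
[0.0347, 0.0069, -0.0239, -3.79, 0.46, -1.25]
[0.0347, 0.0092, -0.0231, -3.79, 0.46, -1.25]
[0.0347, 0.0115, -0.0221, -3.79, 0.46, -1.25]
[0.0346, 0.0136, -0.021, -3.79, 0.46, -1.25]
[0.0344, 0.0157, -0.0198, -3.79, 0.46, -1.25]
```

```bash
python3 -m creep '[[[0.036,0.007,-0.026,-4.2,0.5,-1.4,0.085],[0.036,0.01,-0.025,-4.2,0.5,-1.4,0.085],[0.036,0.012,-0.024,-4.2,0.5,-1.4,0.085],[0.036,0.014,-0.022,-4.2,0.5,-1.4,0.085],[0.036,0.016,-0.02,-4.2,0.5,-1.4,0.085]]]'; python3 - <<'E'
from h import *
plan([.50,-.03,.29],crankR(),None)
E
```

```text
t: 7.95
eef_pos: [0.4581, -0.1393, 0.2847]
tcp_rot: [0.676, 0.714, 0.142, 0.117]
contact_force: [0.8, -0.3, 0.9]
width: 0.0852
dist 0.1171 ang 17.8 rows 3
[0.0356, 0.0153, 0.005, -5.58, 0.54, -1.94]
[0.035, 0.016, 0.0069, -5.58, 0.54, -1.94]
[0.0344, 0.0164, 0.0088, -5.58, 0.54, -1.94]
```

```bash
python3 -m creep '[[[0.036,0.015,0.005,-5.6,0.5,-1.9,0.085],[0.035,0.016,0.007,-5.6,0.5,-1.9,0.085],[0.034,0.016,0.009,-5.6,0.5,-1.9,0.085],[0.004,0.001,0.001,-1,0.1,-0.2,0.085],[0,0,0,0,0,0,0.085]]]'; python3 - <<'E'
from h import *
st=telemetry.state();c=cam("wrist",st);im=snap("wrist","w7")[:,:,::-1].copy()
def pl(P,col,cl=True):
    q=proj(c,W(P));cv2.polylines(im,[np.int32(q.round())],cl,col,1,cv2.LINE_AA)
pl([grip(t,0,.078) for t in np.linspace(0,6.28,60)],(255,255,0))
for th in(-.5,-.7,-.9):
    pl([grip(th,.01),grip(th,.062)],(255,255,255))
pl([grip(-.7,.062)+.015*(np.cos(t)*xl+np.sin(t)*yl) for t in np.linspace(0,6.28,20)],(0,255,0))
cv2.imwrite("pics/w7o.png",im)
for th in (-.6,-.7,-.8): plan(crankP(th,.09),crankR(),3)
E
```

```text
t: 8.45
eef_pos: [0.5006, -0.0186, 0.2898]
tcp_rot: [0.606, 0.719, 0.26, 0.222]
contact_force: [-0.7, -0.3, 0.5]
width: 0.0852
dist 0.0927 ang 1.9 rows 3
[-0.0006, 0.0083, 0.0297, 0.63, -0.02, 0.13]
[-0.0006, 0.0087, 0.0296, 0.63, -0.02, 0.13]
[-0.0005, 0.009, 0.0295, 0.63, -0.02, 0.13]
dist 0.0916 ang 1.9 rows 3
[0.0011, 0.0071, 0.0297, 0.63, -0.02, 0.13]
[0.0011, 0.0074, 0.0296, 0.63, -0.02, 0.13]
[0.0011, 0.0077, 0.0295, 0.63, -0.02, 0.13]
dist 0.0909 ang 1.9 rows 3
[0.0026, 0.0057, 0.0297, 0.63, -0.02, 0.13]
[0.0026, 0.006, 0.0296, 0.63, -0.02, 0.13]
[0.0026, 0.0063, 0.0295, 0.63, -0.02, 0.13]
```

View pics/w7o.png

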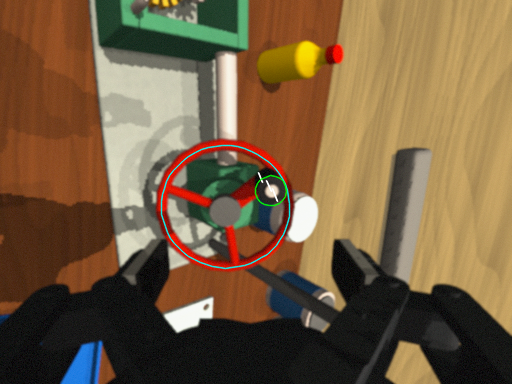

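```bash
python3 -m creep '[[[0.001,0.0075,0.030,0.7,0,0.1,0.085],[0.001,0.0075,0.030,0.6,0,0.1,0.085],[0.001,0.0075,0.028,0.6,0,0.1,0.085],[0,0,0.012,0,0,0,0.085],[0,0,0,0,0,0,0.085]]]'; python3 - <<'E'
from h import *
plan(crankP(-.7,.028),crankR(),3)
st=telemetry.state();c=cam("wrist",st);im=snap("wrist","w8")[:,:,::-1].copy()
def pl(P,col,cl=True):
    q=proj(c,W(P));cv2.polylines(im,[np.int32(q.round())],cl,col,1,cv2.LINE_AA)
pl([grip(t,0,.078) for t in np.linspace(0,6.28,60)],(255,255,0))
for t0,cc in ((-.7,(0,255,0)),(-.6,(255,255,255)),(-.8,(255,255,0))):
  pl([grip(t0,.062)+.015*(np.cos(t)*xl+np.sin(t)*yl) for t in np.linspace(0,6.28,20)],cc)
cv2.imwrite("pics/w8o.png",im)
E
```

```text
t: 9.0
eef_pos: [0.5832, -0.0089, 0.2234]
tcp_rot: [0.615, 0.719, 0.245, 0.21]
contact_force: [-0.7, 0.4, 0.2]
width: 0.0848
dist 0.0473 ang 0.6 rows 3
[0.0023, -0.0, 0.0156, -0.13, 0.1, -0.09]
[0.0023, -0.0001, 0.0156, -0.13, 0.1, -0.09]
[0.0022, -0.0001, 0.0156, -0.13, 0.1, -0.09]
```

View pics/w8o.png

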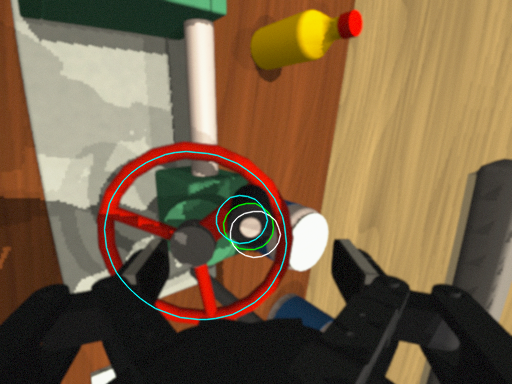

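```bash
python3 -m creep '[[[0.003,0,0.02,0,0,0,0.085],[0.002,0,0.02,0,0,0,0.085],[0.001,0,0.008,0,0,0,0.085],[0,0,0,0,0,0,0.02],[0,0,0,0,0,0,0.02]]]'; python3 -m creep '[[[0,0,0,0,0,0,0.02],[0,0,0,0,0,0,0.02],[0,0,0,0,0,0,0.02],[0,0,0,0,0,0,0.02],[0,0,0,0,0,0,0.02]]]';python3 - <<'E'
from h import *
plan(crankP(-.67,.028),crankR(),1)
st=telemetry.state();print(st)
# TCP in axle frame
p=np.load("w.npy");l=Rw().inv().apply(st["eef_pos"]-W((0,-.12,.135))[0]);print(l@xl,l@yl,l@zl, np.arctan2(-l@yl,l@xl), np.hypot(l@xl,l@yl))
E
```

```text
t: 9.55
eef_pos: [0.6114, -0.0023, 0.1892]
tcp_rot: [0.617, 0.718, 0.245, 0.212]
contact_force: [-0.2, -1.2, -0.4]
width: 0.0584
t: 10.05
eef_pos: [0.6107, -0.003, 0.1909]
tcp_rot: [0.617, 0.717, 0.245, 0.213]
contact_force: [7.3, 0.5, -7.1]
width: 0.0288
dist 0.0056 ang 0.7 rows 1
[0.0038, -0.0014, 0.0039, -0.13, 0.57, -0.45]
{'t': 10.05, 'joint_positions': array([-0.13278262,  0.21145118,  1.86291731,  0.39355649,  0.45580865,
       -0.58373651]), 'qvel': array([ 0.00164614,  0.00031077,  0.00114393,  0.0010184 , -0.00184031,
        0.00060479]), 'tau': array([-6.14306442e-01, -5.02446413e+01, -3.35912633e+01,  3.15337172e-01,
       -1.02118526e+00, -2.06381599e-03]), 'eef_pos': array([ 0.61072478, -0.00295899,  0.19094893]), 'tcp_rot': array([0.61661913, 0.71725988, 0.24506101, 0.21275389]), 'contact_force': array([ 7.29913345,  0.48848413, -7.10897974]), 'moment': array([-0.01731534, -0.08341439, -0.02891311]), 'width': 0.028797828270527577}
0.049975995892098495 0.034777962917653595 0.031954682924399444 -0.607964498952226 0.060886015390307274
```

```bash
python3 - <<'E'
from h import *
from scipy.optimize import least_squares
d=[([-.0666,.30048,1.52161],[.549747,0,.230706],[.707110,.707103,-.0004,-.00046]),
([.284473,.379795,1.49999],[.538312,.19581,.195352],[.0361926,.999344,.00082,.00078]),
([-.728457,.311320,1.67703],[.413965,-.321465,.161352],[.730277,.683148,-.0017255,.0011856]),
([-.1327826,.211451,1.862917],[.610725,-.002959,.190949],[.616619,.71726,.245061,.212754])]
def wc(q,k):
    r0,a,b,h,L,off=k
    r=r0+a*np.sin(q[1])+b*np.sin(q[1]+q[2]); z=h+a*np.cos(q[1])+b*np.cos(q[1]+q[2])
    return np.array([r*np.cos(q[0])-off*np.sin(q[0]),r*np.sin(q[0])+off*np.cos(q[0]),z])
f=lambda k:np.concatenate([wc(q,k)-(np.array(p)-k[4]*R.from_quat(o).apply([0,0,1])) for q,p,o in d])
s=least_squares(f,[0,.4,.4,.3,.3,.037]);k=s.x;print(k,np.abs(s.fun).max())
for th in np.arange(-.65,5.8,.5):
    w=crankP(th,.028)-k[4]*crankR().apply([0,0,1])
    q=least_squares(lambda q:wc(q,k)-w,[-.1,.2,1.8]).x
    fd=np.array([np.sin(q[1]+q[2])*np.cos(q[0]),np.sin(q[1]+q[2])*np.sin(q[0]),np.cos(q[1]+q[2])])
    print(round(th,2),q.round(3),"q5",np.arccos(fd@crankR().apply([0,0,1])).round(3))
E
```

```text
[-0.01408498  0.45465033  0.43794474  0.14576827  0.23950261  0.03681684] 0.004124189409903445
-0.65 [-0.13   0.216  1.864] q5 0.453
-0.15 [-0.18   0.24   1.815] q5 0.495
0.35 [-0.241  0.256  1.8  ] q5 0.519
0.85 [-0.3    0.259  1.823] q5 0.523
1.35 [-0.346  0.251  1.879] q5 0.508
1.85 [-0.371  0.232  1.955] q5 0.478
2.35 [-0.364  0.206  2.035] q5 0.436
2.85 [-0.323  0.178  2.098] q5 0.388
3.35 [-0.254  0.157  2.127] q5 0.344
3.85 [-0.178  0.148  2.112] q5 0.32
4.35 [-0.121  0.155  2.059] q5 0.331
4.85 [-0.098  0.174  1.983] q5 0.371
5.35 [-0.11   0.201  1.903] q5 0.424
```

```bash
cat >> h.py <<'E'
def crank(step=.32,n=5,h=.032,r=.061):
    st=telemetry.state();l=Rw().inv().apply(st["eef_pos"]-W((0,-.12,.135))[0])
    x,y,z=l@xl,l@yl,l@zl; th=np.arctan2(-y,x); rv=(R.from_quat(st["tcp_rot"]).inv()*crankR()).as_rotvec(degrees=True)
    print("th",th.round(3),"r",np.hypot(x,y).round(4),"h",z.round(4),"rot",rv.round(2),"F",st["contact_force"].round(1),"w",st["width"].round(4),"q",st["joint_positions"].round(2))
    px,py=x,y
    for i in range(1,n+1):
        t=th+step*i; cx,cy=r*np.cos(t),-r*np.sin(t)
        print([round(cy-py,4),round(cx-px,4),round(z-h,4) if i==1 else 0]); px,py=cx,cy
E
python3 -c "
from h import *
crank()"
```

```text
Traceback (most recent call last):
  File "h.py", line 54, in crank
    print("th",th.round(3),"r",np.hypot(x,y).round(4),"h",z.round(4),"rot",rv.round(2),"F",st["contact_force"].round(1),"w",st["width"].round(4),"q",st["joint_positions"].round(2))
                                                                                                                            ^^^^^^^^^^^^^^^^^
AttributeError: 'float' object has no attribute 'round'
```

```bash
sed -i 's/st\["width"\].round(4)/round(st["width"],4)/' h.py
python3 -c "
from h import *
crank()"
```

```text
th -0.608 r 0.0609 h 0.032 rot [-0.13  0.57 -0.45] F [ 7.3  0.5 -7.1] w 0.0288 q [-0.13  0.21  1.86  0.39  0.46 -0.58]
[np.float64(-0.0175), np.float64(0.0085), np.float64(-0.0)]
[np.float64(-0.0193), np.float64(0.0025), 0]
[np.float64(-0.0191), np.float64(-0.0037), 0]
[np.float64(-0.0169), np.float64(-0.0095), 0]
[np.float64(-0.0131), np.float64(-0.0144), 0]
```

```bash
python3 -m creep '[[[-0.0175,0.0085,0,0,0.3,-0.3,0.02],[-0.0193,0.0025,0,0,0,0,0.02],[-0.0191,-0.0037,0,0,0,0,0.02],[-0.0169,-0.0095,0,0,0,0,0.02],[-0.0131,-0.0144,0,0,0,0,0.02]]]'; python3 -c "
from h import *
crank()"
```

```text
t: 10.55
eef_pos: [0.6136, -0.0891, 0.1825]
tcp_rot: [0.612, 0.72, 0.248, 0.212]
contact_force: [7.1, 4.6, -8.6]
width: 0.0282
th 0.952 r 0.0623 h 0.0321 rot [0.16 0.09 0.09] F [ 7.1  4.6 -8.6] w 0.0282 q [-0.32  0.26  1.83  0.6   0.52 -0.92]
[np.float64(-0.0076), np.float64(-0.0182), np.float64(0.0001)]
[np.float64(-0.0027), np.float64(-0.0193), 0]
[np.float64(0.0035), np.float64(-0.0191), 0]
[np.float64(0.0093), np.float64(-0.017), 0]
[np.float64(0.0142), np.float64(-0.0132), 0]
```

Turned 1.56 rad, tracking well; continue.

```bash
python3 -m creep '[[[-0.0076,-0.0182,0,0,0,0,0.02],[-0.0027,-0.0193,0,0,0,0,0.02],[0.0035,-0.0191,0,0,0,0,0.02],[0.0093,-0.017,0,0,0,0,0.02],[0.0142,-0.0132,0,0,0,0,0.02]]]'; python3 -c "
from h import *
crank()"
```

```text
t: 11.05
eef_pos: [0.5428, -0.0863, 0.1283]
tcp_rot: [0.612, 0.719, 0.249, 0.215]
contact_force: [21.8, 11.4, -2.4]
width: 0.0288
th 2.529 r 0.0635 h 0.0321 rot [0.38 0.27 0.01] F [21.8 11.4 -2.4] w 0.0288 q [-0.36  0.21  2.05  0.87  0.41 -1.25]
[np.float64(0.0189), np.float64(-0.0064), np.float64(0.0001)]
[np.float64(0.0193), np.float64(-0.0026), 0]
[np.float64(0.0191), np.float64(0.0036), 0]
[np.float64(0.017), np.float64(0.0094), 0]
[np.float64(0.0132), np.float64(0.0143), 0]
```

```bash
python3 -m creep '[[[0.0195,-0.0045,0,0,0,0,0.02],[0.0190,-0.0022,0,0,0,0,0.02],[0.0188,0.0038,0,0,0,0,0.02],[0.0168,0.0094,0,0,0,0,0.02],[0.0130,0.0141,0,0,0,0,0.02]]]'; python3 -c "
from h import *
crank(.32,5,r=.0605)"
```

```text
t: 11.55
eef_pos: [0.5416, 0.002, 0.1383]
tcp_rot: [0.615, 0.718, 0.246, 0.216]
contact_force: [15.5, -10.4, -11.5]
width: 0.0285
th -2.182 r 0.062 h 0.032 rot [ 0.21  0.66 -0.22] F [ 15.5 -10.4 -11.5] w 0.0285 q [-0.14  0.15  2.09  0.61  0.31 -0.83]
[np.float64(0.0072), np.float64(0.0182), np.float64(-0.0)]
[np.float64(0.0025), np.float64(0.0191), 0]
[np.float64(-0.0036), np.float64(0.0189), 0]
[np.float64(-0.0094), np.float64(0.0168), 0]
[np.float64(-0.0142), np.float64(0.013), 0]
```

```bash
python3 -m creep '[[[0.0068,0.018,0,0,0.3,-0.2,0.02],[0.0022,0.0188,0,0,0,0,0.02],[-0.0036,0.0186,0,0,0,0,0.02],[-0.0094,0.0168,0,0,0,0,0.02],[-0.0142,0.013,0,0,0,0,0.02]]]'; python3 -c "
from h import *
crank(.32,5,r=.0605)"
```

```text
t: 12.05
eef_pos: [0.61, -0.0018, 0.1905]
tcp_rot: [0.612, 0.721, 0.246, 0.211]
contact_force: [1.0, -0.5, -10.1]
width: 0.0285
th -0.63 r 0.0611 h 0.0319 rot [-0.23  0.12  0.15] F [  1.   -0.5 -10.1] w 0.0285 q [-0.13  0.21  1.86  0.41  0.46 -0.61]
[np.float64(-0.0175), np.float64(0.0083), np.float64(-0.0001)]
[np.float64(-0.0191), np.float64(0.0029), 0]
[np.float64(-0.019), np.float64(-0.0033), 0]
[np.float64(-0.017), np.float64(-0.0091), 0]
[np.float64(-0.0133), np.float64(-0.014), 0]
```

```bash
python3 -m creep '[[[0,0,0,0,0,0,0.02],[0,0,0,0,0,0,0.06],[0,0,0,0,0,0,0.08],[0,0,0,0,0,0,0.085],[0,0,-0.02,0,0,0,0.085]]]'; python3 -m creep '[[[0,0,-0.04,0,0,0,0.085],[0,0,-0.04,0,0,0,0.085],[0,0,-0.04,0,0,0,0.085],[0,0,-0.01,0,0,0,0.085],[0,0,0,0,0,0,0.085]]]'; python3 - <<'E'
from h import *
st=telemetry.state();c=cam("wrist",st);im=snap("wrist","w9")[:,:,::-1].copy()
def pl(P,col,cl=True):
    q=proj(c,W(P));cv2.polylines(im,[np.int32(q.round())],cl,col,1,cv2.LINE_AA)
pl([grip(t,0,.078) for t in np.linspace(0,6.28,60)],(255,255,0))
pl([grip(-.65,.062)+.015*(np.cos(t)*xl+np.sin(t)*yl) for t in np.linspace(0,6.28,20)],(0,255,0))
cv2.imwrite("pics/w9o.png",im)
for n in("scene","side"):snap(n,n+"9")
print(st["eef_pos"])
E
```

```text
t: 12.55
eef_pos: [0.5984, -0.0048, 0.2062]
tcp_rot: [0.612, 0.721, 0.245, 0.211]
contact_force: [-0.5, 1.1, 0.8]
width: 0.0838
t: 13.05
eef_pos: [0.5157, -0.0169, 0.3147]
tcp_rot: [0.612, 0.721, 0.246, 0.212]
contact_force: [0.2, -0.4, -0.1]
width: 0.0848
[ 0.51574225 -0.0168921   0.3146558 ]
```

View pics/w9o.png

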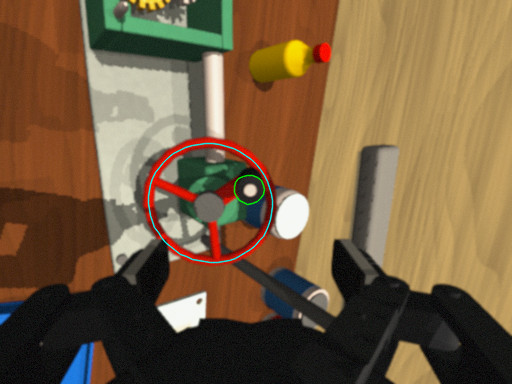

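View pics/scene9.png

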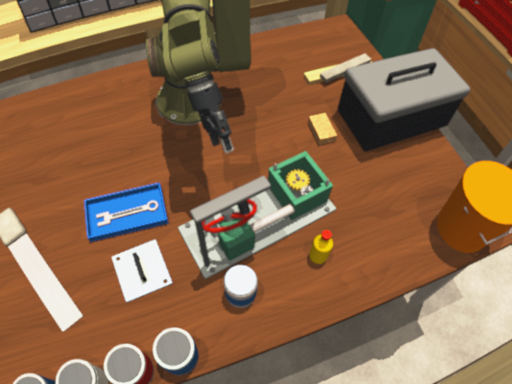

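```bash
python3 - <<'E'
from h import *
st=telemetry.state();r0=R.from_quat(st["tcp_rot"]);rv=(r0.inv()*down(184.7)).as_rotvec();print(np.degrees(rv))
plan([.45,-.15,.27],r0*R.from_rotvec(rv*.45),5)
E
```

```text
[ 30.18409996  28.11902305 -81.95897777]
dist 0.1547 ang 41.3 rows 5
[-0.0241, -0.019, -0.0039, 2.72, 2.53, -7.38]
[-0.0213, -0.0221, -0.0039, 2.72, 2.53, -7.38]
[-0.0181, -0.0248, -0.0037, 2.72, 2.53, -7.38]
[-0.0146, -0.0271, -0.0032, 2.72, 2.53, -7.38]
[-0.0109, -0.0289, -0.0024, 2.72, 2.53, -7.38]
```

```bash
python3 -m creep '[[[-0.025,-0.02,-0.004,2.7,2.5,-7.4,0.085],[-0.022,-0.023,-0.004,2.7,2.5,-7.4,0.085],[-0.019,-0.026,-0.004,2.7,2.5,-7.4,0.085],[-0.015,-0.028,-0.003,2.7,2.5,-7.4,0.085],[-0.011,-0.03,-0.002,2.7,2.5,-7.4,0.085]]]'; python3 - <<'E'
from h import *
plan([.55,-.315,.20],down(184.7),None)
E
```

```text
t: 13.7
eef_pos: [0.4472, -0.1496, 0.2597]
tcp_rot: [0.343, 0.919, 0.149, 0.121]
contact_force: [-0.3, 0.8, -0.8]
width: 0.0854
dist 0.2037 ang 50.5 rows 7
[-0.0255, -0.0113, 0.0082, 2.43, 2.14, -6.44]
[-0.0244, -0.0138, 0.0078, 2.43, 2.14, -6.44]
[-0.023, -0.0161, 0.0075, 2.43, 2.14, -6.44]
[-0.0214, -0.0183, 0.0074, 2.43, 2.14, -6.44]
[-0.0195, -0.0203, 0.0075, 2.43, 2.14, -6.44]
[-0.0174, -0.022, 0.0077, 2.43, 2.14, -6.44]
[-0.0151, -0.0235, 0.008, 2.43, 2.14, -6.44]
```

```bash
python3 -m creep '[[[-0.0255,-0.0113,0.008,2.6,2.3,-6.9,0.085],[-0.0244,-0.0138,0.008,2.6,2.3,-6.9,0.085],[-0.023,-0.0161,0.0075,2.6,2.3,-6.9,0.085],[-0.0214,-0.0183,0.0075,2.6,2.3,-6.9,0.085],[-0.0195,-0.0203,0.0075,2.6,2.3,-6.9,0.085]]]'; python3 - <<'E'
from h import *
plan([.57,-.32,.20],down(184.7),None)
E
```

```text
t: 14.2
eef_pos: [0.524, -0.2723, 0.2052]
tcp_rot: [0.04, 0.998, 0.035, 0.019]
contact_force: [-0.8, -0.1, 0.3]
width: 0.0849
dist 0.0665 ang 10.4 rows 2
[-0.0248, -0.0221, 0.0019, 1.99, 1.19, -4.64]
[-0.0229, -0.024, 0.0022, 1.99, 1.19, -4.64]
```

```bash
python3 -m creep '[[[-0.025,-0.022,0.002,2,1.2,-4.6,0.085],[-0.023,-0.024,0.002,2,1.2,-4.6,0.085],[0,0,0,0,0,0,0.085],[0,0,0,0,0,0,0.085],[0,0,0,0,0,0,0.085]]]'; python3 - <<'E'
from h import *
st=telemetry.state();print(st["eef_pos"],st["tcp_rot"])
c=cam("wrist",st);im=snap("wrist","w10")
q=[(o["confidence"],np.array(o["position"])*[512,384]) for o in spot_in("cover_grip","wrist")];print(q)
o=outline_of("cover","wrist")
if o:
    print(o[0]["confidence"],cv2.minAreaRect(onz(c,np.argwhere(o[0]["mask"])[:,::-1].astype(float),.008)[:,:2].astype(np.float32)))
E
```

```text
t: 14.7
eef_pos: [0.5734, -0.3208, 0.1847]
tcp_rot: [-0.046, 0.999, 0.003, -0.009]
contact_force: [0.4, 0.9, 1.0]
width: 0.0846
[ 0.57339388 -0.32075847  0.18465789] [-0.04641335  0.99887666  0.00336114 -0.00893973]
[(0.45, array([243.4048, 210.5088]))]
0.89 ((0.6162485480308533, -0.32299384474754333), (0.15292887389659882, 0.1388751119375229), 4.523104190826416)
```

View pics/w10.png

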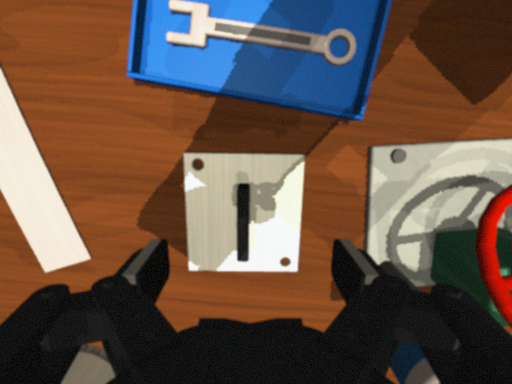

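```bash
python3 - <<'E'
from h import *
st=telemetry.state();c=cam("wrist",st)
print("handle",onz(c,[(243.5,184),(243,261),(243.5,222)],.048))
q=onz(c,[(197.5,164.5),(285.5,262)],.008);print(q,q.mean(0),np.degrees(np.arctan2(*(q[1]-q[0])[1::-1]))-41.05)
q=onz(c,[(184,154),(305,154),(298,271),(188,271)],.008);print(q,q.mean(0))
plan([.6175,-.324,.10],down(184.6),3)
E
```

```text
handle [[ 0.56945944 -0.32663472  0.048     ]
 [ 0.65747718 -0.31944905  0.048     ]
 [ 0.61116445 -0.32295612  0.048     ]]
[[ 0.55961684 -0.38215103  0.008     ]
 [ 0.67497719 -0.2636827   0.008     ]] [ 0.61729702 -0.32291687  0.008     ] 4.711514406262005
[[ 0.54881096 -0.39838028  0.008     ]
 [ 0.53577716 -0.25849925  0.008     ]
 [ 0.6864413  -0.24574549  0.008     ]
 [ 0.69938272 -0.38823483  0.008     ]] [ 0.61760303 -0.32271496  0.008     ]
dist 0.0969 ang 1.2 rows 3
[-0.015, -0.0025, 0.0285, 0.11, -0.31, 0.24]
[-0.0149, -0.0024, 0.0286, 0.11, -0.31, 0.24]
[-0.0147, -0.0023, 0.0287, 0.11, -0.31, 0.24]
```

```bash
python3 -m creep '[[[-0.015,-0.002,0.03,0.1,-0.3,0.2,0.085],[-0.015,-0.002,0.03,0.1,-0.3,0.2,0.085],[-0.014,-0.002,0.028,0.1,-0.3,0.2,0.085],[0,0,0.008,0,0,0,0.085],[0,0,0,0,0,0,0.085]]]'; python3 - <<'E'
from h import *
st=telemetry.state();c=cam("wrist",st);im=snap("wrist","w11")
print(np.degrees(2*np.arctan2(st["tcp_rot"][1],st["tcp_rot"][0])))
plan([.6165,-.3235,.021],down(184.6),3)
E
```

```text
t: 15.35
eef_pos: [0.6181, -0.323, 0.0927]
tcp_rot: [-0.04, 0.999, -0.002, 0.004]
contact_force: [-1.1, 0.5, 1.6]
width: 0.0847
184.58752977257586
dist 0.0725 ang 0.5 rows 3
[0.0008, 0.0, 0.0241, -0.08, 0.15, -0.01]
[0.0007, -0.0, 0.0241, -0.08, 0.15, -0.01]
[0.0006, -0.0, 0.0242, -0.08, 0.15, -0.01]
```

View pics/w11.png

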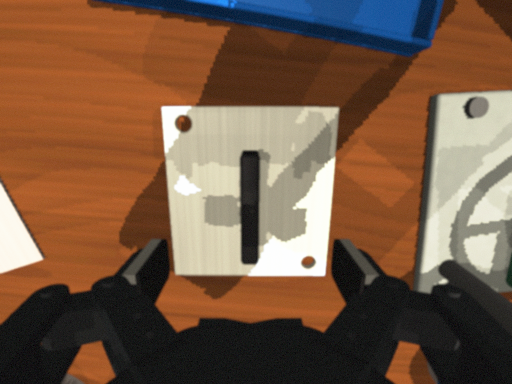

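```bash
python3 - <<'E'
from h import *
c=cam("wrist")
print(onz(c,[(250,151),(249.5,263)],.048))
q=onz(c,[(183,124),(308,262.5)],.008);print(q.mean(0),np.degrees(np.arctan2(*(q[1]-q[0])[1::-1]))-41.05)
q=onz(c,[(162,107),(339,106),(326,276),(174,276)],.008);print(q.mean(0))
E
```

```text
[[ 0.5725283  -0.32640368  0.048     ]
 [ 0.65654501 -0.31996074  0.048     ]]
[ 0.617013   -0.32301991  0.008     ] 4.534378176061679
[ 0.61740847 -0.32275841  0.008     ]
```

```bash
python3 -m creep '[[[0.001,0,0.024,0,0.1,0,0.085],[0.001,0,0.024,0,0.1,0,0.085],[0,0,0.018,0,0,0,0.085],[0,0,0.004,0,0,0,0.085],[0,0,0,0,0,0,0.085]]]'; python3 - <<'E'
from h import *
plan([.6165,-.323,.022],down(184.6),1);print(telemetry.state()["contact_force"])
E
```

```text
t: 15.9
eef_pos: [0.618, -0.326, 0.0315]
tcp_rot: [-0.039, 0.999, -0.005, 0.007]
contact_force: [0.5, -0.3, -0.1]
width: 0.0848
dist 0.0101 ang 1.0 rows 1
[0.0014, 0.0032, 0.0095, -0.63, 0.81, -0.09]
[ 0.48935981 -0.27092885 -0.10707165]
```

```bash
python3 -m creep '[[[0.001,0.003,0.005,-0.6,0.8,0,0.085],[0,0,0.004,0,0,0,0.085],[0,0,0,0,0,0,0.085],[0,0,0,0,0,0,0.085],[0,0,0,0,0,0,0.085]]]'; python3 - <<'E'
from h import *
plan([.6165,-.323,.022],down(184.6),1);print(telemetry.state()["contact_force"])
snap("wrist","w12")
E
```

```text
t: 16.4
eef_pos: [0.6181, -0.3236, 0.0256]
tcp_rot: [-0.039, 0.999, -0.001, 0.001]
contact_force: [0.2, 0.0, -1.1]
width: 0.0847
dist 0.0039 ang 0.2 rows 1
[0.0015, 0.0007, 0.0036, -0.13, 0.16, -0.08]
[ 0.20648821  0.03542861 -1.09944256]
```

View pics/w12.png

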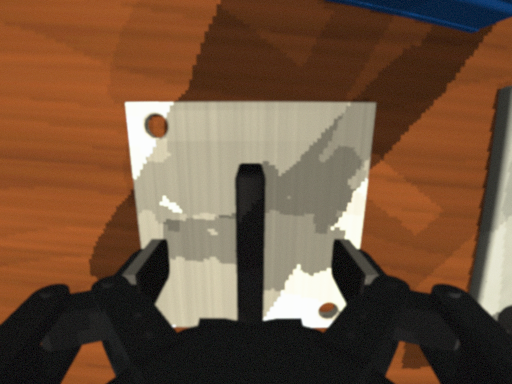

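```bash
python3 -m creep '[[[0.001,0.0005,0.0045,-0.1,0.2,0,0.085],[0,0,0,0,0,0,0.01],[0,0,0,0,0,0,0.005],[0,0,0,0,0,0,0.005],[0,0,0,0,0,0,0.005]]]'; python3 -m creep '[[[0,0,0,0,0,0,0.005],[0,0,0,0,0,0,0.005],[0,0,0,0,0,0,0.005],[0,0,0,0,0,0,0.005],[0,0,-0.004,0,0,0,0.005]]]'; python3 - <<'E'
from h import *
st=telemetry.state();print(st["width"],st["eef_pos"],st["tcp_rot"],st["contact_force"],st["moment"]); plan([.617,-.323,.022],down(184.6),1)
E
```

```text
t: 16.95
eef_pos: [0.617, -0.3232, 0.0208]
tcp_rot: [-0.039, 0.999, -0.0, -0.0]
contact_force: [0.5, 0.1, -0.1]
width: 0.0278
t: 17.45
eef_pos: [0.6165, -0.3229, 0.0241]
tcp_rot: [-0.039, 0.999, 0.0, -0.001]
contact_force: [-0.1, -0.4, -5.1]
width: 0.0131
0.013117639215658347 [ 0.61653423 -0.3229087   0.02406543] [-3.94149924e-02  9.99222296e-01  1.85062225e-04 -1.10774387e-03] [-0.09963821 -0.37254631 -5.06266506] [-0.06135384  0.02489553  0.00714222]
dist 0.0021 ang 0.2 rows 1
[-0.0005, -0.0001, 0.0021, 0.03, -0.13, -0.08]
```

```bash
python3 -m creep '[[[0,0,-0.015,0,0,0,0.005],[0,0,-0.025,0,0,0,0.005],[0.005,0,-0.035,0,0,0,0.005],[0.01,0,-0.035,0,0,0,0.005],[0.015,0,-0.035,0,0,0,0.005]]]'; python3 - <<'E'
from h import *
st=telemetry.state();print(st["width"],st["contact_force"]);snap("wrist","w13")
plan([.43,-.25,.25],down(185.5),None)
E
```

```text
t: 17.95
eef_pos: [0.5848, -0.3234, 0.1704]
tcp_rot: [-0.04, 0.999, 0.003, -0.006]
contact_force: [-0.6, -1.5, -6.1]
width: 0.0131
0.013070096403139938 [-0.57838764 -1.50726958 -6.14928805]
dist 0.1863 ang 1.0 rows 5
[0.0297, 0.0174, -0.0142, 0.02, -0.06, -0.19]
[0.0296, 0.0175, -0.0142, 0.02, -0.06, -0.19]
[0.0296, 0.0176, -0.0143, 0.02, -0.06, -0.19]
[0.0295, 0.0177, -0.0143, 0.02, -0.06, -0.19]
[0.0294, 0.0178, -0.0143, 0.02, -0.06, -0.19]
```

View pics/w13.png

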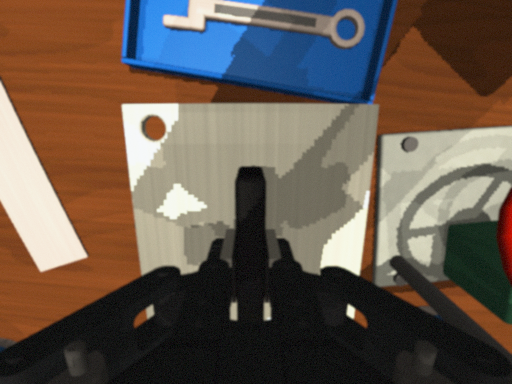

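```bash
cat >> h.py <<'E'
def holetool(uv,zt=.0125):
    p=camera_params("wrist");c=(p["camera_matrix"],p["k1"],p["hand_eye"]); return onz(c,uv,zt)
E
python3 -m creep '[[[0.03,0.018,-0.015,0,0,0,0.005],[0.03,0.018,-0.016,0,0,0,0.005],[0.03,0.018,-0.016,0,0,0,0.005],[0.03,0.02,-0.016,0,0,0,0.005],[0.025,0.025,-0.015,0,0,-0.5,0.005]]]'; python3 - <<'E'
from h import *
print(holetool([(153,127)]), holetool([(123,104),(379,103)]))
plan([.43,.12,.25],down(188.5),None)
E
```

```text
t: 18.5
eef_pos: [0.427, -0.236, 0.2615]
tcp_rot: [-0.043, 0.999, 0.001, -0.003]
contact_force: [0.8, -0.4, -3.5]
width: 0.0134
[[ 0.0627193  -0.05261482  0.0125    ]] [[ 0.07497867 -0.06800901  0.0125    ]
 [ 0.07566446  0.0700961   0.0125    ]]
dist 0.3562 ang 3.6 rows 8
[-0.0042, 0.0443, 0.0015, 0.01, -0.04, -0.44]
[-0.0046, 0.0443, 0.0015, 0.01, -0.04, -0.44]
[-0.0049, 0.0442, 0.0015, 0.01, -0.04, -0.44]
[-0.0052, 0.0442, 0.0015, 0.01, -0.04, -0.44]
[-0.0056, 0.0442, 0.0015, 0.01, -0.04, -0.44]
[-0.0059, 0.0441, 0.0015, 0.01, -0.04, -0.44]
[-0.0063, 0.0441, 0.0014, 0.01, -0.04, -0.44]
[-0.0066, 0.044, 0.0014, 0.01, -0.04, -0.44]
```

```bash
python3 -m creep '[[[-0.003,0.035,0,0,0,-0.4,0.005],[-0.004,0.042,0.001,0,0,-0.4,0.005],[-0.004,0.044,0.001,0,0,-0.4,0.005],[-0.005,0.044,0.001,0,0,-0.4,0.005],[-0.005,0.044,0.001,0,0,-0.4,0.005]]]'; python3 - <<'E'
from h import *
plan([.46,.19,.24],down(189.2),None)
E
```

```text
t: 19.0
eef_pos: [0.4225, -0.0212, 0.2649]
tcp_rot: [-0.057, 0.998, -0.002, 0.002]
contact_force: [1.1, 0.2, -5.2]
width: 0.0133
dist 0.2159 ang 2.6 rows 5
[-0.0123, 0.0411, 0.0049, -0.05, 0.05, -0.52]
[-0.0127, 0.041, 0.0049, -0.05, 0.05, -0.52]
[-0.013, 0.0409, 0.0049, -0.05, 0.05, -0.52]
[-0.0134, 0.0408, 0.0049, -0.05, 0.05, -0.52]
[-0.0138, 0.0406, 0.005, -0.05, 0.05, -0.52]
```

```bash
python3 -m creep '[[[-0.0123,0.0411,0.003,0,0,-0.5,0.005],[-0.0127,0.041,0.004,0,0,-0.5,0.005],[-0.013,0.0409,0.005,0,0,-0.5,0.005],[-0.0134,0.038,0.005,0,0,-0.5,0.005],[-0.0138,0.02,0.005,0,0,-0.5,0.005]]]'; python3 - <<'E'
from h import *
st=telemetry.state();c=cam("wrist",st)
plan([.5347,.2108,.20],down(189.27),None)
im=snap("wrist","w14")[:,:,::-1].copy()
def pl(P,col,cl=True):
    q=proj(c,W(P));cv2.polylines(im,[np.int32(q.round())],cl,col,1,cv2.LINE_AA);print(q[-1])
pl([(-.095,.21,.11),(.055,.21,.11),(.055,.07,.11),(-.095,.07,.11)],(255,0,255))
pl([(-.082,.086,.11),(-.082,.086,.138)],(0,255,255));pl([(.042,.194,.11),(.042,.194,.138)],(0,255,255))
cv2.imwrite("pics/w14o.png",im);snap("scene","scene14");snap("side","side14")
print(W((-.02,.14,.11)))
E
```

```text
t: 19.5
eef_pos: [0.4612, 0.1771, 0.248]
tcp_rot: [-0.081, 0.997, -0.002, 0.006]
contact_force: [0.1, -1.9, -3.9]
width: 0.0128
dist 0.094 ang 0.7 rows 3
[-0.0258, 0.0072, 0.0163, -0.08, 0.23, 0.02]
[-0.0258, 0.0072, 0.0162, -0.08, 0.23, 0.02]
[-0.0259, 0.0072, 0.0161, -0.08, 0.23, 0.02]
[205.44629423 188.02028843]
[218.02515162 208.37392555]
[320.24173797 315.77803497]
[[0.53524692 0.21292249 0.11      ]]
```

View pics/w14o.png

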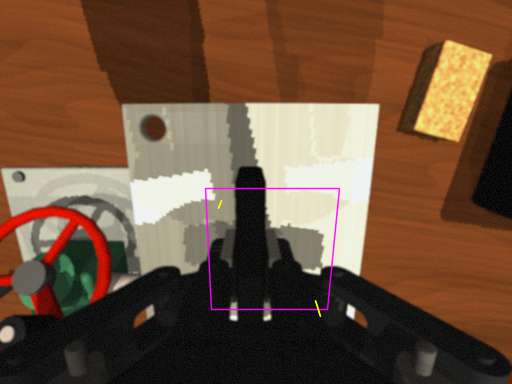

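```bash
python3 - <<'E'
import cv2
im=cv2.imread("pics/w1.png")[95:290,165:360];cv2.imwrite("pics/w1z.png",cv2.resize(im,None,fx=3,fy=3,interpolation=cv2.INTER_CUBIC))
im=cv2.imread("pics/w3.png")[80:290,150:390];cv2.imwrite("pics/w3z.png",cv2.resize(im,None,fx=2.8,fy=2.8,interpolation=cv2.INTER_CUBIC))
E
```

```text
(no output)
```

View pics/w1z.png

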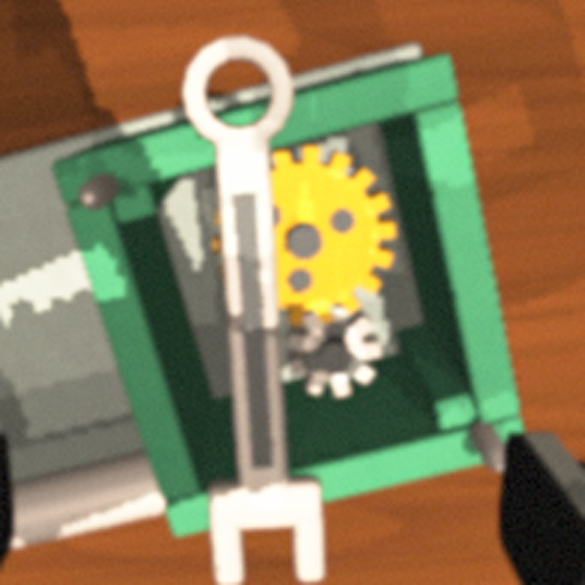

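View pics/w3z.png

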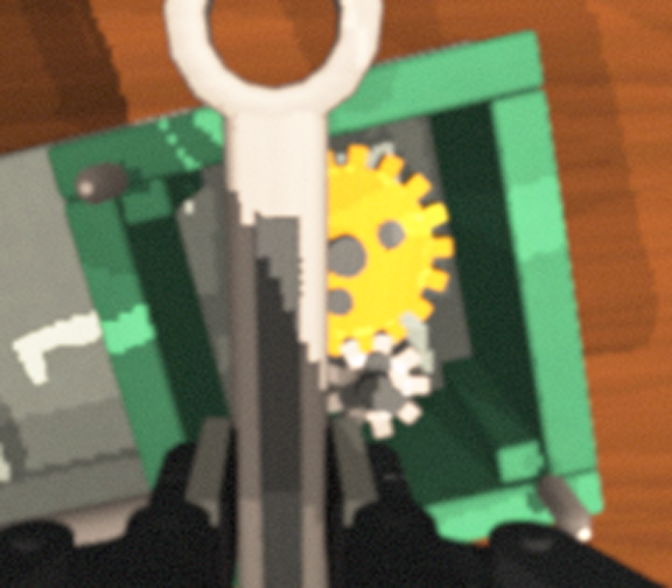

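```bash
python3 - <<'E'
from h import *
from scipy.optimize import least_squares
def mk(pos,q): 
    q=np.array(q);return dict(eef_pos=np.array(pos),tcp_rot=q/np.linalg.norm(q))
c1=cam("wrist",mk([.5187,.1991,.2509],[.051,.9987,0,0]));c3=cam("wrist",mk([.536,.1951,.1873],[.036,.9993,-.001,-.004]))
A,B,Cc,Dd=(-.095,.21,.11),(.055,.21,.11),(.055,.07,.11),(-.095,.07,.11);s1=(-.082,.086,.138);s0=(.042,.194,.138)
o1=[((452,57),A),((522,432),B),((175,537),Cc),((57,162),Dd),((92,193),s1),((498,464),s0)]
o3=[((537,32),A),((601,508),B),((50,150),Dd),((84,185),s1),((585,534),s0)]
o1=[((np.array(u)+.5)/3-.5+[165,95],P) for u,P in o1];o3=[((np.array(u)+.5)/2.8-.5+[150,80],P) for u,P in o3]
w0=np.load("w.npy")
for nm,sets in (("w1",[(c1,o1)]),("w3",[(c3,o3)]),("both",[(c1,o1),(c3,o3)])):
    f=lambda p:np.concatenate([proj(c,W(P,p))[0]-u for c,o in sets for u,P in o])
    r=least_squares(f,w0,loss='soft_l1');print(nm,r.x,np.degrees(r.x[2]),"seat",W((-.02,.14,.11),r.x));print(f(r.x).reshape(-1,2).round(1).tolist())
    print([ (W(s,r.x)[0]).round(4).tolist() for s in (s0,s1)])
print("old seat",W((-.02,.14,.11)),W(s0),W(s1))
E
```

```text
w1 [0.57675212 0.0794025  0.15644106] 8.963412274481147 seat [[0.53518383 0.21457675 0.11      ]]
[[0.5, -2.7], [2.9, 7.0], [-0.8, 0.4], [-2.7, -1.3], [-0.9, 0.4], [2.2, 0.8]]
[[0.588, 0.2776, 0.138], [0.4824, 0.1516, 0.138]]
w3 [0.57817766 0.07877773 0.1595053 ] 9.138980655889947 seat [[0.53619537 0.21382397 0.11      ]]
[[0.3, -2.1], [1.8, 2.5], [-3.1, -1.1], [0.1, 0.8], [-0.2, 0.6]]
[[0.5888, 0.277, 0.138], [0.4836, 0.1507, 0.138]]
both [0.57753396 0.07885958 0.15731566] 9.01352317151786 seat [[0.53584747 0.21399742 0.11      ]]
[[-0.1, -1.9], [2.4, 7.5], [-1.1, 1.0], [-3.2, -0.5], [-1.5, 1.2], [1.7, 1.4], [0.8, -2.4], [1.8, 2.3], [-2.9, -1.8], [0.4, 0.1], [-0.1, 0.3]]
[[0.5886, 0.277, 0.138], [0.4831, 0.151, 0.138]]
old seat [[0.53524692 0.21292249 0.11      ]] [[0.58773624 0.27620653 0.138     ]] [[0.48275759 0.14963844 0.138     ]]
```

```bash
python3 - <<'E'
from h import *
plan([.5364,.213,.19],down(189.0),4)
E
```

```text
dist 0.1016 ang 0.7 rows 4
[-0.0199, 0.0063, 0.0145, -0.07, 0.15, 0.08]
[-0.0199, 0.0063, 0.0145, -0.07, 0.15, 0.08]
[-0.0199, 0.0063, 0.0144, -0.07, 0.15, 0.08]
[-0.0199, 0.0063, 0.0144, -0.07, 0.15, 0.08]
```

```bash
python3 -m creep '[[[-0.02,0.0063,0.015,-0.1,0.1,0.1,0.005],[-0.02,0.0063,0.015,-0.1,0.1,0.1,0.005],[-0.02,0.0063,0.014,-0.1,0.1,0.1,0.005],[-0.018,0.006,0.012,0,0,0,0.005],[0,0,0,0,0,0,0.005]]]'; python3 - <<'E'
from h import *
plan([.5364,.213,.180],down(189.0),2);print(telemetry.state()["contact_force"])
E
```

```text
t: 20.15
eef_pos: [0.5371, 0.2096, 0.1949]
tcp_rot: [-0.077, 0.997, 0.001, 0.005]
contact_force: [-0.5, -0.1, -4.1]
width: 0.013
dist 0.0153 ang 0.6 rows 2
[0.0001, 0.0017, 0.0074, 0.01, 0.27, -0.11]
[0.0001, 0.0017, 0.0074, 0.01, 0.27, -0.11]
[-0.497698   -0.06545111 -4.10790195]
```

```bash
python3 -m creep '[[[0,0.0025,0.010,0,0.4,-0.2,0.005],[0,0.001,0.010,0,0.2,0,0.005],[0,0,0,0,0,0,0.005],[0,0,0,0,0,0,0.005],[0,0,0,0,0,0,0.005]]]'; python3 - <<'E'
from h import *
st=telemetry.state();plan([.5364,.213,.170],down(189.0),2);print(st["contact_force"])
a=snap("scene","scene15");b=snap("side","side15");d=snap("wrist","w15")
for n,im,(x,y,w,h) in (("scene15",a,(245,140,100,90)),("side15",b,(215,195,100,90)),):
    cv2.imwrite(f"pics/{n}z.png",cv2.resize(im[y:y+h,x:x+w,::-1],None,fx=6,fy=6,interpolation=cv2.INTER_CUBIC))
E
```

```text
t: 20.65
eef_pos: [0.5356, 0.211, 0.1757]
tcp_rot: [-0.077, 0.997, 0.0, -0.0]
contact_force: [-0.6, 0.1, -4.9]
width: 0.013
dist 0.0061 ang 0.1 rows 2
[-0.0005, 0.0009, 0.0029, 0.01, -0.02, -0.06]
[-0.0005, 0.0009, 0.0029, 0.01, -0.02, -0.06]
[-0.58265199  0.05743163 -4.93243737]
```

View pics/scene15z.png

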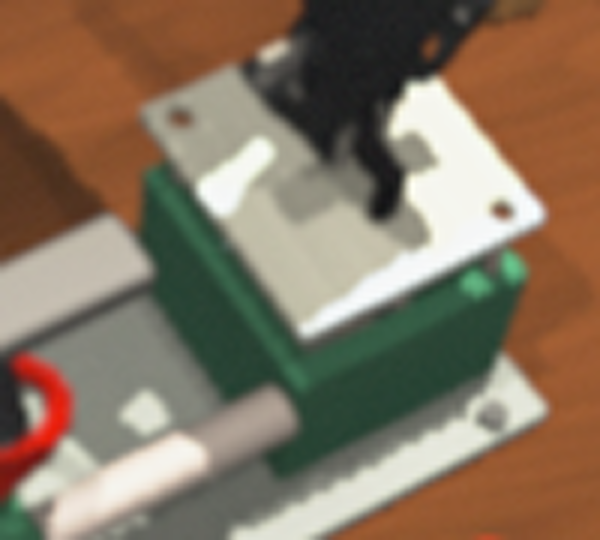

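View pics/side15z.png

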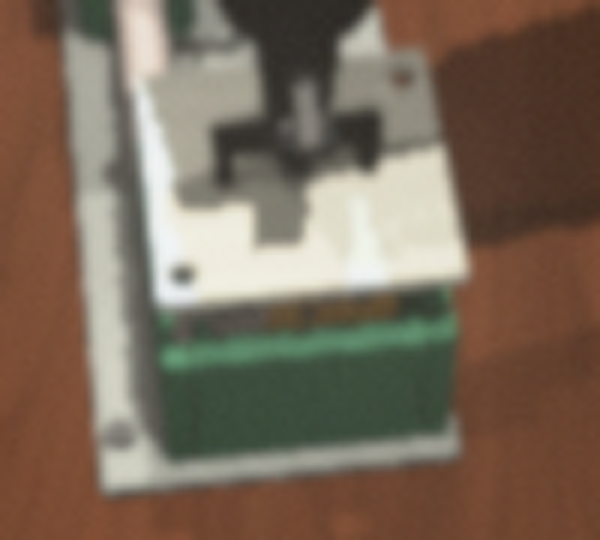

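View pics/w15.png

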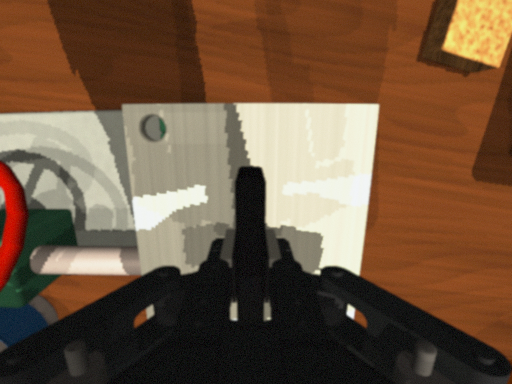

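```bash
python3 - <<'E'
from h import *
im=cv2.imread("pics/w15.png")[95:160,115:190];cv2.imwrite("pics/w15z.png",cv2.resize(im,None,fx=8,fy=8,interpolation=cv2.INTER_CUBIC))
c=cam("wrist");s1=(-.082,.086,.138)
for p in ([.5782,.0788,.1595],[.5768,.0794,.1564]): print(proj(c,W(s1,p)),proj(c,W((-.082,.086,.11),p)))
E
```

```text
[[168.2397956  129.00725989]] [[179.0809746  127.92178661]]
[[169.78554479 127.34960472]] [[180.43654391 126.48528541]]
```

View pics/w15z.png

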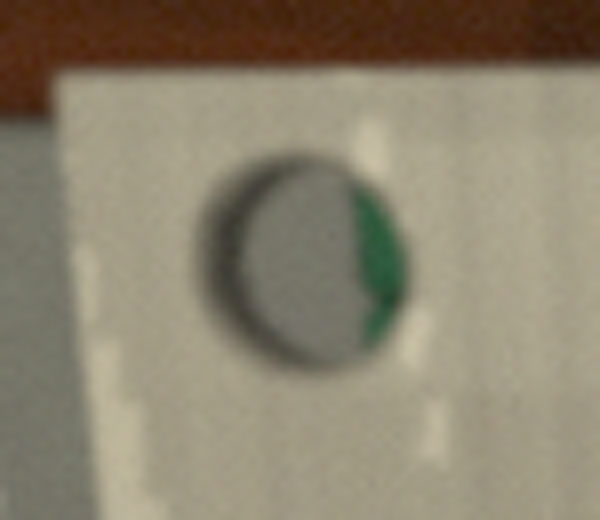

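```bash
python3 -m creep '[[[-0.0005,0.0025,0.006,0,0,0,0.005],[0,0.0005,0.006,0,0,0,0.005],[0,0,0.003,0,0,0,0.005],[0,0,0,0,0,0,0.005],[0,0,0,0,0,0,0.005]]]'; python3 - <<'E'
from h import *
st=telemetry.state();plan([.5364,.213,.160],down(189.0),1);print(st["contact_force"])
im=snap("wrist","w16")[95:160,115:190,::-1];cv2.imwrite("pics/w16z.png",cv2.resize(im,None,fx=8,fy=8,interpolation=cv2.INTER_CUBIC))
c=cam("wrist",st)
print(holetool([(153.1,127.7)],.0125))
E
```

```text
t: 21.3
eef_pos: [0.5357, 0.2146, 0.1593]
tcp_rot: [-0.078, 0.997, 0.0, -0.0]
contact_force: [-0.9, -0.7, -4.3]
width: 0.0131
dist 0.0019 ang 0.1 rows 1
[-0.0004, -0.0017, -0.0007, 0.01, -0.02, -0.11]
[-0.86818655 -0.73389446 -4.29402409]
[[ 0.06231817 -0.05268758  0.0125    ]]
```

View pics/w16z.png

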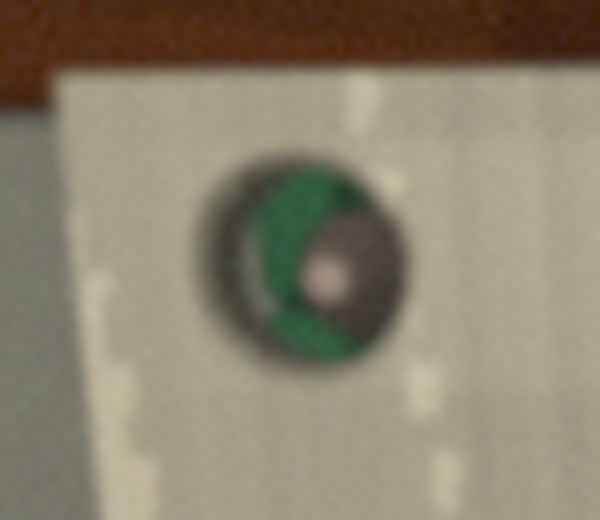

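```bash
python3 - <<'E'
from h import *
h=holetool([(152.65,127.2)],.0125); t=holetool([(155.2,129.2)],.0213);print(h,t,t-h)
t2=holetool([(155.2,129.2)],.0205);print(t2-h)
E
```

```text
[[ 0.06258726 -0.05291431  0.0125    ]] [[ 0.06127034 -0.05454512  0.0213    ]] [[-0.00131692 -0.00163081  0.0088    ]]
[[-0.00129541 -0.00136224  0.008     ]]
```

```bash
python3 -m creep '[[[-0.001,-0.0018,0,0,0,-0.1,0.005],[0,0,0.002,0,0,0,0.005],[0,0,0.002,0,0,0,0.005],[0,0,0,0,0,0,0.005],[0,0,0,0,0,0,0.005]]]'; python3 - <<'E'
from h import *
st=telemetry.state();plan([.5364,.213,.160],down(189.0),1);print(st["contact_force"],st["moment"])
im=snap("wrist","w17")[95:160,115:190,::-1];cv2.imwrite("pics/w17z.png",cv2.resize(im,None,fx=8,fy=8,interpolation=cv2.INTER_CUBIC))
a=snap("scene","scene17");b=snap("side","side17")
for n,im,(x,y,w,h) in (("scene17",a,(245,140,100,90)),("side17",b,(215,195,100,90)),):
    cv2.imwrite(f"pics/{n}z.png",cv2.resize(im[y:y+h,x:x+w,::-1],None,fx=6,fy=6,interpolation=cv2.INTER_CUBIC))
E
```

```text
t: 21.85
eef_pos: [0.5373, 0.2127, 0.1554]
tcp_rot: [-0.078, 0.997, 0.0, 0.0]
contact_force: [0.1, -1.3, -4.7]
width: 0.0126
dist 0.0047 ang 0.0 rows 1
[0.0008, 0.0004, -0.0046, 0.02, 0.02, -0.01]
[ 0.06761657 -1.26908781 -4.708427  ] [-0.04330105 -0.02125345 -0.02194782]
```

View pics/w17z.png

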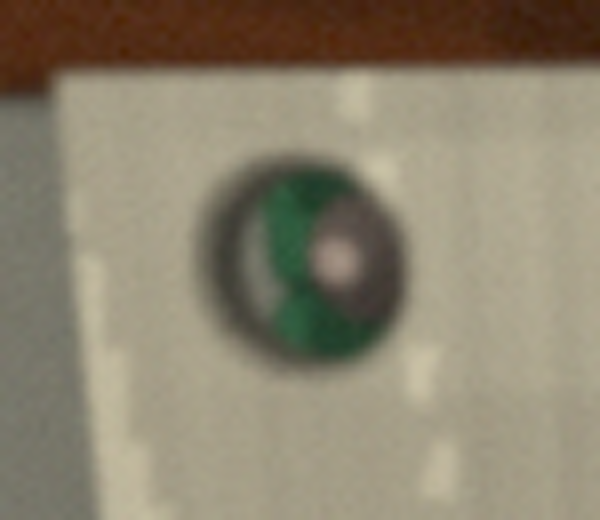

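View pics/scene17z.png

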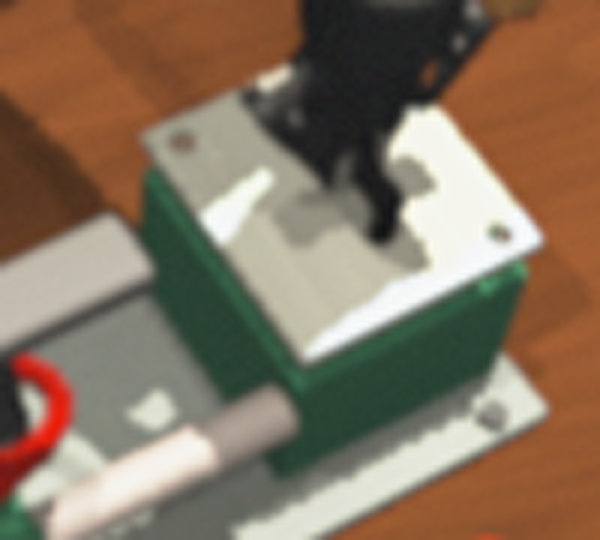

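View pics/side17z.png

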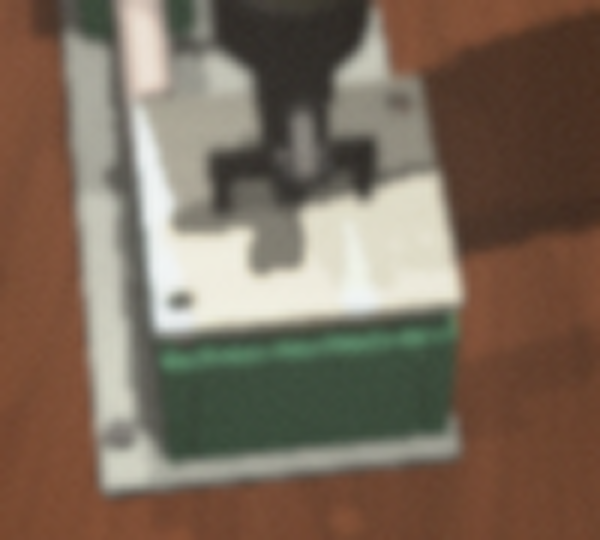

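```bash
python3 - <<'E'
from h import *
h=holetool([(152.65,127.2)],.0125); t=holetool([(156.8,126.8)],.0174);print((t-h)*1000)
E
```

```text
[[0.10572814 0.70007442 4.9       ]]
```

```bash
python3 -m creep '[[[0,0.0005,0.003,0,0,0,0.005],[0,0,0.003,0,0,0,0.005],[0,0,0.003,0,0,0,0.005],[0,0,0.003,0,0,0,0.005],[0,0,0,0,0,0,0.005]]]'; python3 - <<'E'
from h import *
st=telemetry.state();plan([.5368,.213,.1305],down(189.0),1);print(st["contact_force"],st["moment"])
im=snap("wrist","w18")[95:160,115:190,::-1];cv2.imwrite("pics/w18z.png",cv2.resize(im,None,fx=8,fy=8,interpolation=cv2.INTER_CUBIC))
a=snap("scene","scene18");b=snap("side","side18")
for n,im,(x,y,w,h) in (("scene18",a,(245,140,100,90)),("side18",b,(215,195,100,90)),):
    cv2.imwrite(f"pics/{n}z.png",cv2.resize(im[y:y+h,x:x+w,::-1],None,fx=6,fy=6,interpolation=cv2.INTER_CUBIC))
E
```

```text
t: 22.5
eef_pos: [0.5371, 0.2133, 0.1422]
tcp_rot: [-0.078, 0.997, 0.0, 0.0]
contact_force: [-0.1, -0.1, -3.8]
width: 0.0131
dist 0.0117 ang 0.0 rows 1
[0.0003, -0.0002, 0.0117, 0.01, 0.01, -0.01]
[-0.09394799 -0.13571006 -3.79176957] [-0.05104117 -0.02942271  0.02490778]
```

View pics/w18z.png

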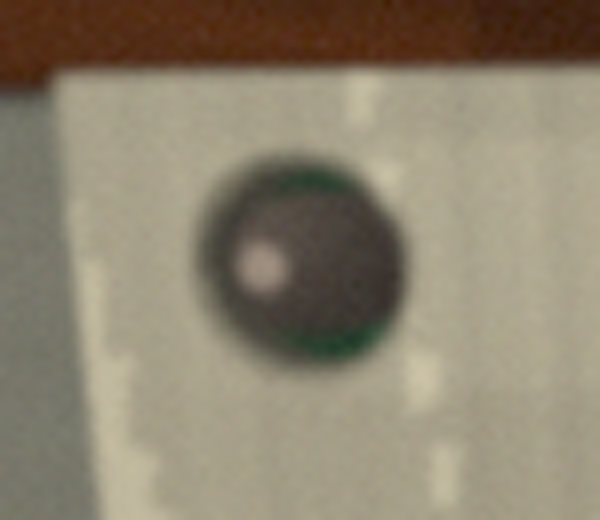

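View pics/scene18z.png

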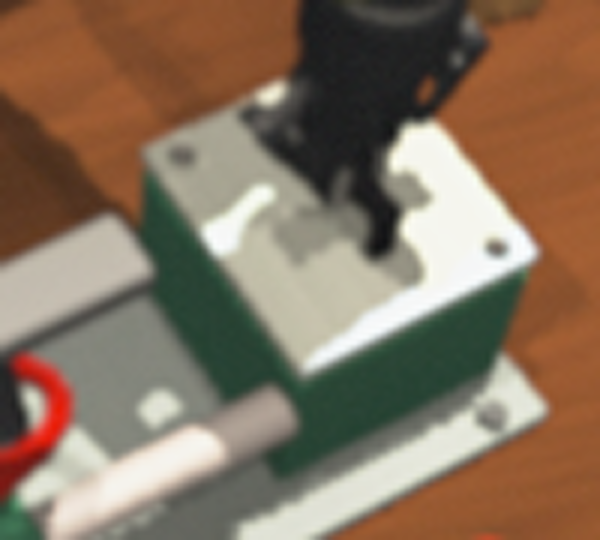

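```bash
python3 -m creep '[[[0,0,0.003,0,0,0,0.005],[0,0,0.003,0,0,0,0.005],[0,0,0.002,0,0,0,0.005],[0,0,0.002,0,0,0,0.005],[0,0,0,0,0,0,0.005]]]'; python3 - <<'E'
from h import *
st=telemetry.state();plan([.5368,.213,.1305],down(189.0),1);print(st["contact_force"],st["moment"])
E
```

```text
t: 23.15
eef_pos: [0.5374, 0.2134, 0.1321]
tcp_rot: [-0.078, 0.997, 0.0, 0.001]
contact_force: [0.1, 0.6, -4.5]
width: 0.0132
dist 0.0018 ang 0.1 rows 1
[0.0007, -0.0003, 0.0016, 0.03, 0.08, -0.0]
[ 0.0521344   0.58210113 -4.48054726] [-0.03512209 -0.03228855 -0.02128138]
```

```bash
python3 -m creep '[[[0,0,0.001,0,0,0,0.005],[0,0,0.001,0,0,0,0.005],[0,0,0.001,0,0,0,0.005],[0,0,0.001,0,0,0,0.005],[0,0,0,0,0,0,0.005]]]'; python3 - <<'E'
from h import *
st=telemetry.state();print(st["contact_force"],st["moment"],st["eef_pos"],st["tcp_rot"])
snap("wrist","w19")
b=snap("side","side19");x,y,w,h=(215,195,100,90)
cv2.imwrite(f"pics/side19z.png",cv2.resize(b[y:y+h,x:x+w,::-1],None,fx=6,fy=6,interpolation=cv2.INTER_CUBIC))
E
```

```text
t: 23.65
eef_pos: [0.5376, 0.2135, 0.1313]
tcp_rot: [-0.078, 0.997, 0.0, 0.002]
contact_force: [-0.4, -0.9, -4.5]
width: 0.0128
[-0.43420383 -0.85277665 -4.46140166] [ 0.02027364 -0.02196424 -0.04190868] [0.53759224 0.21346885 0.13131893] [-7.84720571e-02  9.96915000e-01  4.42640295e-04  1.55655706e-03]
```

View pics/side19z.png

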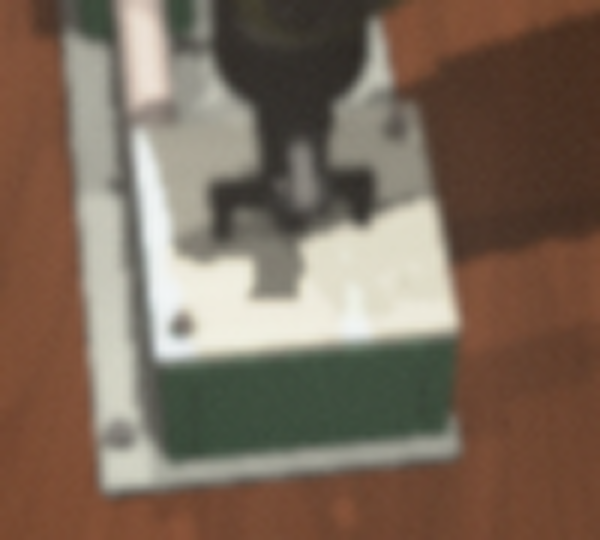

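View pics/w19.png

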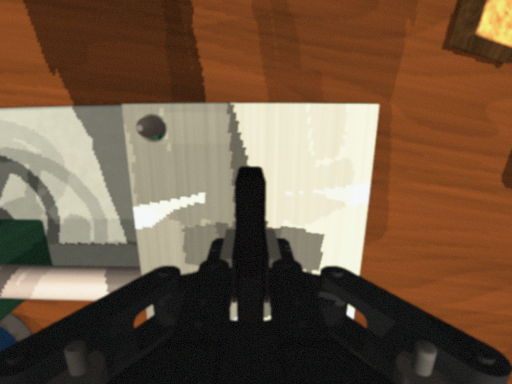

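```bash
python3 -m creep '[[[0,0,0.0025,0,0,0,0.005],[0,0,0.0025,0,0,0,0.005],[0,0,0.0025,0,0,0,0.005],[0,0,0.0025,0,0,0,0.005],[0,0,0.0025,0,0,0,0.005]]]'; python3 - <<'E'
from h import *
st=telemetry.state();print(st["contact_force"],st["moment"],st["eef_pos"],st["tcp_rot"])
E
```

```text
t: 24.25
eef_pos: [0.5379, 0.2136, 0.1309]
tcp_rot: [-0.079, 0.997, 0.001, 0.004]
contact_force: [-15.1, -5.2, 24.0]
width: 0.0127
[-15.09914255  -5.21924321  23.97693873] [-0.95217265  2.66222079  0.03071118] [0.53789559 0.21356031 0.130907  ] [-7.86866586e-02  9.96890777e-01  7.49645847e-04  4.07757461e-03]
```

```bash
python3 -m creep '[[[0,0,-0.001,0,0,0,0.005],[0,0,0,0,0,0,0.005],[0,0,0,0,0,0,0.04],[0,0,0,0,0,0,0.06],[0,0,0,0,0,0,0.085]]]'; python3 -m creep '[[[0,0,0,0,0,0,0.085],[0,0,0,0,0,0,0.085],[0,0,-0.02,0,0,0,0.085],[0,0,-0.04,0,0,0,0.085],[0.01,0,-0.045,0,0,0,0.085]]]';python3 -m creep '[[[0.02,0,-0.035,0,0,0,0.085],[0.02,0,-0.02,0,0,0,0.085],[0,0,0,0,0,0,0.085],[0,0,0,0,0,0,0.085],[0,0,0,0,0,0,0.085]]]'; python3 - <<'E'
from h import *
st=telemetry.state();print(st["contact_force"],st["eef_pos"]);c=cam("wrist",st)
snap("wrist","w20");snap("scene","scene20")
b=snap("side","side20");x,y,w,h=(215,195,100,90)
cv2.imwrite(f"pics/side20z.png",cv2.resize(b[y:y+h,x:x+w,::-1],None,fx=6,fy=6,interpolation=cv2.INTER_CUBIC))
E
```

```text
t: 24.75
eef_pos: [0.5386, 0.2138, 0.1328]
tcp_rot: [-0.079, 0.997, 0.001, 0.005]
contact_force: [0.3, 0.5, 0.0]
width: 0.056
t: 25.25
eef_pos: [0.5261, 0.2112, 0.2342]
tcp_rot: [-0.079, 0.997, -0.0, -0.0]
contact_force: [1.1, 0.1, 0.0]
width: 0.0849
t: 25.75
eef_pos: [0.4863, 0.2051, 0.2966]
tcp_rot: [-0.078, 0.997, 0.001, 0.004]
contact_force: [0.4, 0.0, -1.4]
width: 0.0851
[ 0.42785935  0.04959883 -1.35634683] [0.4863386  0.20506552 0.2965677 ]
```

View pics/w20.png

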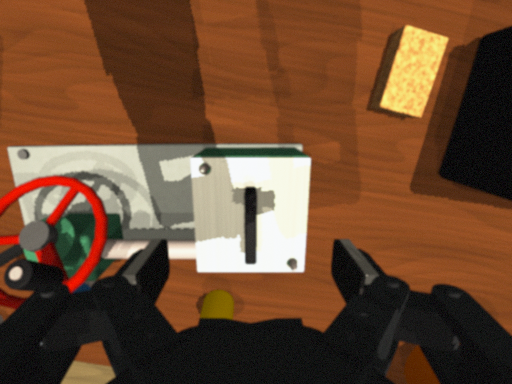

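View pics/side20z.png

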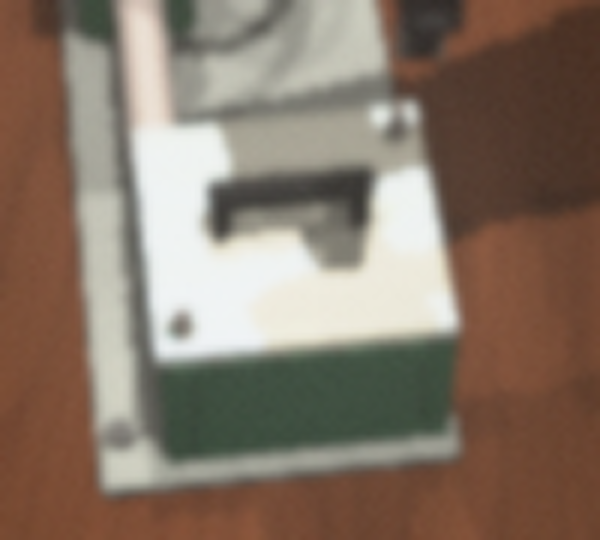

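View pics/scene20.png

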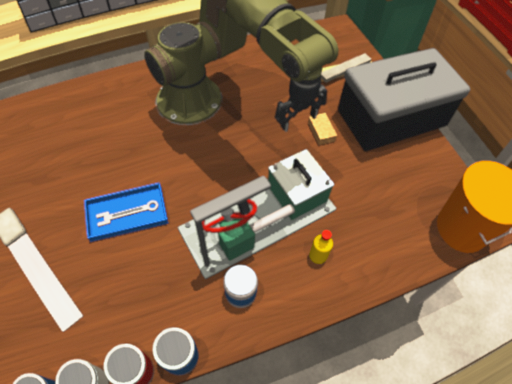

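```bash
python3 - <<'E'
from h import *
c=cam("wrist")
for z in (.118,.128):
    q=onz(c,[(191,158.5),(310.5,157.5),(304.5,272.5),(196.5,272)],z)[:,:2]
    print(z,np.linalg.norm(np.diff(q,axis=0,append=q[:1]),axis=1).round(4),q.mean(0))
st=telemetry.state();print(st["qvel"],st["eef_pos"])
for n in("scene","side"):
    for t in ("paint_can","glue","sanding_block"):
        o=spot_in(t,n); print(n,t,(np.array(o[0]["position"])*[512,384]).round(1) if o else None)
E
```

```text
0.118 [0.1389 0.151  0.1419 0.1489] [0.53740739 0.21481271]
0.128 [0.1345 0.1462 0.1375 0.1442] [0.53374091 0.21418203]
[ 0.00079324 -0.00534232 -0.0012892  -0.00151924  0.00271472  0.00048471] [0.48624601 0.20502886 0.29605474]
scene paint_can [241.1 285.9]
scene glue [323.  245.8]
scene sanding_block [319.1 125.7]
side paint_can [197.8 173.4]
side glue [197.2 232. ]
side sanding_block [335.  303.3]
```

Plate size matches z = 0.118 (flush), studs show through both holes and the bystanders are where they were. Handing in.

```bash
python3 -c "
from cell import job
print(job.sign_off())"
```

```text
the job is handed in; nothing more can be done
None
```

I did all three steps in order and handed the job in at about 26 s of the 72 s limit; the sign-off gives no verdict.

- **Wrench:** it lies flat and released in the blue tray, near the centre and along its long side. The wrist picture right after release and the last scene picture both show this.
- **Crank:** I turned the wheel clockwise by one full turn with the hand in line with the axle. The hand measured about −0.61 rad before and −0.63 rad after, and a picture taken after release shows the handle back at its starting place. The lamp did not come into contact at any point I could see, but I had no direct reading for it. The highest wrist force I read during the turn was about 25 N.
- **Cover:** it was lowered level, in rows of 3 mm or less, until it pressed on the rim at about 24 N upward (29 N in all), then released.
    - Both studs show through their holes.
    - The plate's apparent size matches a top height of 0.118 m, which means flush on the rim.
    - Its measured centre is about 2 mm from the estimated seat, within the calibration error.
- **Bystanders:** the can, glue bottle and sanding block appear at most about 4 pixels (under 10 mm) from where they first were, which is within the scatter of the detections.

**Disagreement between checks:** the gear housing's corners fitted the given dimensions only to a few pixels, up to about 7 at one corner beside the finger. I therefore aligned the cover on the studs, which agreed to about 1 to 2 mm.

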